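Scan the parts bins in and hang them on the porch rail

TASK

Put away the two or three metal parts bins standing on the porch table: take the scanner from its dock and, from the lowest bin to the tallest, aim it squarely at each bin's sloping barcode label from about 7 cm and hold it still there for about three seconds. Stand the scanner back in its dock, then hang every bin by its hook on the rail's upper bar, one in each free gap between the hanging tools, without unhooking a tool or disturbing anything else on the table. When all hang, confirm the place: scan the rail's own label, on top of its right-hand post as the robot sees it, in the same way, and put the scanner back in its dock.

Things in the scene. Friction and masses are not known exactly. Their poses are not given: they have to be found in the camera images.
- bin_low: lowest of the open metal parts bins (may be absent): walls 50 mm high, 62 mm wide (y), 70 mm deep (x), 0.2 kg, standing on the table. Origin: centre of its underside; x points to its back, z up. A hook on its back carries an upright grip tab, 12 mm thick (x), 30 mm wide (y), from 84 to 129 mm above the origin, centred 45 mm behind it (x = +0.045)
- bin_low_hook (a point): on bin_low, 80 mm above its underside: underside of the hook's arch (40 mm wide, 4 mm sheet), midway between the back strap and the lip, which are 20 mm apart, and straight below the grip tab; the lip hangs 20 mm below this point; axes of the bin
- bin_low_label (a point): on bin_low: centre of the barcode label (48 x 30 mm) on the sloping plate at the bin's front, 45 mm in front of the origin and 44 mm above it; z points squarely out of the label: up and to the bin's front, 30 degrees from vertical
- bin_mid: middle of the open metal parts bins (may be absent): walls 75 mm high, 62 mm wide (y), 70 mm deep (x), 0.2 kg, standing on the table. Origin: centre of its underside; x points to its back, z up. A hook on its back carries an upright grip tab, 12 mm thick (x), 30 mm wide (y), from 109 to 154 mm above the origin, centred 45 mm behind it (x = +0.045)
- bin_mid_hook (a point): on bin_mid, 105 mm above its underside: underside of the hook's arch (40 mm wide, 4 mm sheet), midway between the back strap and the lip, which are 20 mm apart, and straight below the grip tab; the lip hangs 20 mm below this point; axes of the bin
- bin_mid_label (a point): on bin_mid: centre of the barcode label (48 x 30 mm) on the sloping plate at the bin's front, 45 mm in front of the origin and 62 mm above it; z points squarely out of the label: up and to the bin's front, 30 degrees from vertical
- bin_tall: tallest of the open metal parts bins (may be absent): walls 100 mm high, 62 mm wide (y), 70 mm deep (x), 0.2 kg, standing on the table. Origin: centre of its underside; x points to its back, z up. A hook on its back carries an upright grip tab, 12 mm thick (x), 30 mm wide (y), from 134 to 179 mm above the origin, centred 45 mm behind it (x = +0.045)
- bin_tall_hook (a point): on bin_tall, 130 mm above its underside: underside of the hook's arch (40 mm wide, 4 mm sheet), midway between the back strap and the lip, which are 20 mm apart, and straight below the grip tab; the lip hangs 20 mm below this point; axes of the bin
- bin_tall_label (a point): on bin_tall: centre of the barcode label (48 x 30 mm) on the sloping plate at the bin's front, 45 mm in front of the origin and 80 mm above it; z points squarely out of the label: up and to the bin's front, 30 degrees from vertical
- rail: fixed hanging rail between two posts 380 mm apart; origin on the table under its middle, y along the bar, front to -x, z up. Tools hang at y = -0.159, -0.053, 0.053, 0.159, each between collars reaching 13 mm to either side; free gaps, 80 mm wide, centred on y = -0.106, 0, 0.106. Bins hang at the front; a stay bar 60 mm below the upper bar holds their backs, so a hung bin leans back by up to 0.17 rad
- rail_label (a point): centre of the rail's own barcode label (48 x 30 mm) on a sloping plate on top of the post at the rail's -y end, 215 mm above the table; z points squarely out of the label: up and to the rail's front, 30 degrees from vertical
- rail_mid (a point): middle of the rail's upper bar (10 mm thick), on top of it, 190 mm above the table; axes of the rail
- hang_levers: pair of yellow tyre levers side by side, hanging loose by a hook on the rail's bar in one of the four tool places; up to 26 mm wide, about 145 mm long, hook top 4 mm above the bar; origin at the underside of the hook's arch, on the bar's top; z up, y along the bar
- hang_spanner: steel spanner, hanging loose by a hook on the rail's bar in one of the four tool places; up to 26 mm wide, about 145 mm long, hook top 4 mm above the bar; origin at the underside of the hook's arch, on the bar's top; z up, y along the bar
- hang_brush: small brush with wooden handle, hanging loose by a hook on the rail's bar in one of the four tool places; up to 26 mm wide, about 145 mm long, hook top 4 mm above the bar; origin at the underside of the hook's arch, on the bar's top; z up, y along the bar
- hang_file: file with black handle, hanging loose by a hook on the rail's bar in one of the four tool places; up to 26 mm wide, about 145 mm long, hook top 4 mm above the bar; origin at the underside of the hook's arch, on the bar's top; z up, y along the bar
- scanner: hand scanner, a wand 150 mm tall, 0.16 kg, nose down in its dock. Origin: centre of the nose window at its lower end; z points up along the handle, so the beam leaves along -z. Nose 44 x 32 mm (x, y) up to 50 mm, above it the handle, 34 x 24 mm (x, y), from 50 to 150 mm. It reads at 40 to 110 mm from the window
- dock: fixed open-topped black holder of the scanner: inside 56 x 44 mm (x, y), walls 4 mm, 55 mm high, inner floor 4 mm above the table; origin at the centre of its underside, z up
- bowl: bystander: blue bowl, 120 mm across, 55 mm high; origin at its underside
- nipple_tray: bystander: low shiny tray with compartments, 90 x 130 x 22 mm; origin at its underside
- socket: bystander: steel socket standing upright, 38 mm thick, 65 mm high; origin at its underside
- lube: bystander: white bottle, 48 mm thick, 130 mm high; origin at its underside
Not all that is in view belongs to the job. What is shaped like the hang_levers but blue or turquoise is not meant.

How it is judged:
By the outcome, as a careful person would: the job done as asked, in the order asked, and still so for the second after the job is handed in, with the robot touching nothing.
Of bin_low, bin_mid, bin_tall only 2 to 3 are there at a start; the rules pass over those that are not, and their reading is None.
At some moment in a run one of bin_low, bin_mid, bin_tall may be knocked a few centimetres aside while the robot is not near it.
It also fails if it takes over 210 s, if anything falls off the work surface, if the arm or the gripper's body presses on something with over 40 N, if the wrist force passes 120 N, or if a joint passes its speed limit or range.

ROBOT

A 6-joint arm with a two-finger parallel gripper is mounted at the origin on the work surface. World frame = base frame: x ahead of the robot, y to its left, z up, the work surface at z = 0. Lengths are in m, angles in rad, forces in N, time in s.
With the tool pointing down it reaches from about 0.35 to 0.775 m from the base axis. Payload 7.3 kg.
Tool frame: the origin (TCP) lies midway between the tips of the shut fingers; the grasp point (between the pads) lies 19 mm behind it (robot.tcp_to_grasp is the distance from the TCP to the grasp point, in m); x points along the fingers, z is the direction in which the jaws open and shut, and the axes are right-handed (so a half turn about x gives the same grasp; the last joint's range is limited). The gripper opens to 92 mm and grips with 3 to 60 N. Pads are 19 mm wide; open, the fingers measure 130 mm over their backs; the gripper's body (75 mm by 190 mm) begins 47 mm behind the grasp point.
Start: joints at [1.102, 0.342, 1.524, -0, 1.275, -0.146], TCP at [0.167, 0.498, 0.227] pointing down, gripper open.
Joint ranges: [-2.53, 2.53], [-0.77, 2.02], [0.04, 2.7], [-1, 4.14], [0.28, 2.66], [-3.11, 3.11]. Speed limits (rad/s): [2.57, 2.57, 3.14, 3.14, 3.14, 3.14].

INTERFACE

Orientations are given as [roll, pitch, yaw] about the fixed x, y, z axes, in that order (R = Rz(yaw) Ry(pitch) Rx(roll)).
In Python, from cell import robot gives the robot as it stands.
- The arm moves only by the tool move_arm, never from a script. Its argument "deltas" is a list of rows, each an object with "dp": the shift along the tool's x, y, z in m, a list of three; "turn": the turn, a rotation vector about the tool's x, y, z in degrees, a list of three. A call has 1 to 10 rows; each row is the pose to reach, as a shift and turn from the pose commanded when the call began, along the tool's axes at that moment; what a row does not reach only later rows make up. A row lasts 1/10 s, in which the tool goes at most 50 mm and 8.59 degrees, less where a joint would pass 70% of its speed; a pose out of reach is approached as far as the arm can. A call with a gripper value outside its range is refused whole. "hand" is the finger opening in m, from 0 to 0.0918, set as the call begins (left out, the last holds). The fingers move at their own pace and stop on an object; "squeeze" is the grip in N (left out, the last holds). Time passes only in rows, so rows that repeat a pose let the fingers close. It gives the time, the measured TCP pose, the force and the opening at its end, in the units of the state.
- robot.observe(): the state, without advancing time (a new reading comes with each control period).
- robot.read_camera(name): name is "scene" or "side" or "wrist"; returns (picture, depth): 400x640x3 uint8, red, green, blue; 400x640 float32, m along the optical axis (not along the pixel's ray), 0 where there is no reading.
- robot.camera_info(name): a dict with "fx", "fy", "cx", "cy" (pixels), "k1" (the pictures are not rectified: a ray, as slopes to the right and down, at radius r is drawn at 1 + k1 r^2 times it, then the intrinsics apply), "R" (3x3) and "t" (3): a world point X has camera coordinates R X + t. Camera axes: x right, y down, z forward; pixel columns grow to the right and rows downward; lengths in m; the calibration is good to about 2 mm. A picture is of the moment at which its call begins: read the wrist's pose just before it. camera_info takes no time and is no camera call; for the wrist camera it gives the pose at the moment of the call.
- robot.hand_in(): hands the job in, once; it reports no verdict.
The state is a dict: "time": time; "qpos": joint angles; "qvel": joint speeds; "joint_efforts": joint torques, N m; "tool_pos": TCP position; "tool_rot": TCP orientation; "contact_force": force on the tool from outside, world axes, zero at the start; "torque": the same for the moment, N m; "opening": finger opening in m.
Only numpy, scipy, OpenCV 4.12 (cv2) and the standard library are available. Lean on these libraries where they do the work, as an engineer would, in place of code of your own. Each camera call takes 0.05 s, during which the arm holds its last target.

## Working session

There is one attempt and no reset: what is moved stays moved. The work goes in short steps, Python scripts to look and compute and a tool call to move; the robot and the scene stay as the last step left them, time stands still between calls to the robot, and variables do not carry over. Pictures are saved under pics/ and viewed, and the job is handed in when it is done.

Besides the shell and the picture viewer there is one more tool, called after "Call:" by a JSON object that holds its "fn" and its "kwargs", one argument or row to a line. move_arm: Moves the arm, as the interface text tells. Its arguments: {"type":"object","properties":{"deltas":{"type":"array"},"hand":{"type":"number"},"squeeze":{"type":"number"}},"required":["deltas"]}

```bash
ls -la; mkdir -p pics; cat > h.py <<'E'
import numpy as np, cv2, json
from cell import robot
from scipy.spatial.transform import Rotation as Ro
def cam(n):
    i=robot.camera_info(n); p,d=robot.read_camera(n); return p,d,i
def save(p,f): cv2.imwrite('pics/'+f,cv2.cvtColor(p,cv2.COLOR_RGB2BGR))
def und(i,u,v):
    x=(np.asarray(u,float)-i['cx'])/i['fx'];y=(np.asarray(v,float)-i['cy'])/i['fy']
    xd,yd=x,y
    for _ in range(20):
        r2=x*x+y*y; s=1+i['k1']*r2; x=xd/s;y=yd/s
    return x,y
def ray(i,u,v):
    x,y=und(i,u,v); R=np.array(i['R']);t=np.array(i['t'])
    d=np.stack([x,y,np.ones_like(x)],-1)@R; return -R.T@t,d
def onz(i,u,v,z):
    o,d=ray(i,u,v); return o+d*((z-o[2])/d[...,2])[...,None]
def cloud(d,i):
    v,u=np.mgrid[0:d.shape[0],0:d.shape[1]]
    x,y=und(i,u,v); P=np.stack([x*d,y*d,d],-1)
    return (P-np.array(i['t']))@np.array(i['R'])
def proj(i,X):
    c=np.array(i['R'])@np.asarray(X,float)+np.array(i['t']);x,y=c[0]/c[2],c[1]/c[2]
    s=1+i['k1']*(x*x+y*y);return i['fx']*x*s+i['cx'],i['fy']*y*s+i['cy']
E
python3 - <<'E'
from h import *
s=robot.observe();print(s)
for n in('scene','side','wrist'):
    p,d,i=cam(n);save(p,n+'0.png');np.savez('pics/'+n+'0.npz',p=p,d=d,**{k:np.array(v) for k,v in i.items()})
    print(n,i,(d>0).mean())
E
```

```text
total 12
drwxr-xr-x  3 agent agent 4096 Dec  7 14:45 .
drwxr-xr-x 23 root  root  4096 Dec  7 14:45 ..
drwxr-xr-x  2 agent agent 4096 Dec  7 14:45 pics
{'time': 0.0, 'qpos': array([ 1.10204031e+00,  3.42726236e-01,  1.52503016e+00, -4.23872415e-05,
        1.27540014e+00, -1.46012142e-01]), 'qvel': array([-0.00100527,  0.00010242,  0.00178392,  0.00152735, -0.00203015,
       -0.00035532]), 'joint_efforts': array([ 3.38709706e-04, -4.31247282e+01, -2.44213307e+01,  7.18036084e-02,
        5.60969696e-02, -1.34590896e-04]), 'tool_pos': array([0.16632154, 0.49751931, 0.22603856]), 'tool_rot': array([ 3.02149233,  1.56923192, -2.01362815]), 'contact_force': array([0.74780545, 0.32004697, 0.01070822]), 'torque': array([-0.02003812,  0.07763954,  0.00059775]), 'opening': 0.0917667430498569}
scene {'fx': 494.4201192132155, 'fy': 494.4201192132155, 'cx': 318.2973658277148, 'cy': 201.17652508610294, 'k1': -0.12165602243577477, 'R': array([[-0.08060743,  0.99657982,  0.01819608],
       [ 0.69605489,  0.06934788, -0.71463169],
       [-0.71344939, -0.04493915, -0.69926422]]), 't': array([ 0.03702984, -0.28154396,  1.70367419])} 0.99590234375
side {'fx': 428.2235342687721, 'fy': 428.2235342687721, 'cx': 315.3989676353954, 'cy': 196.78448798905242, 'k1': -0.02690644333350399, 'R': array([[-0.82104157, -0.57084465,  0.0052086 ],
       [-0.34028055,  0.48205629, -0.80736044],
       [ 0.45836655, -0.66464887, -0.59003559]]), 't': array([0.43657695, 0.2793426 , 1.0987895 ])} 0.9962109375
wrist {'fx': 333.25715837692593, 'fy': 333.25715837692593, 'cx': 317.5310588917575, 'cy': 194.65763239507805, 'k1': -0.0679286473678518, 'R': array([[ 0.31685862,  0.94847198, -0.0012283 ],
       [ 0.91241772, -0.30445969,  0.27349261],
       [ 0.25902611, -0.08777922, -0.96187332]]), 't': array([-0.52402718, -0.03461803,  0.39117739])} 0.9962578125
```

View pics/scene0.png

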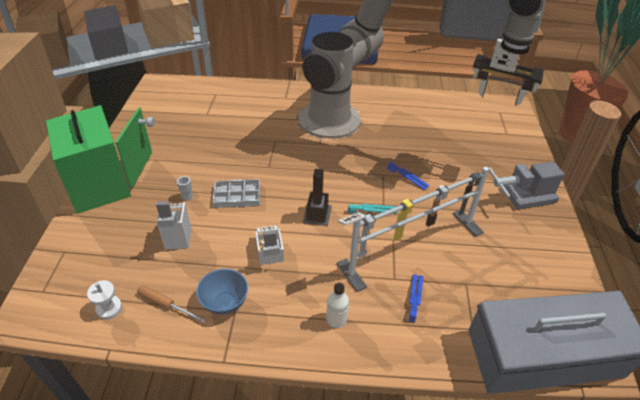

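View pics/side0.png

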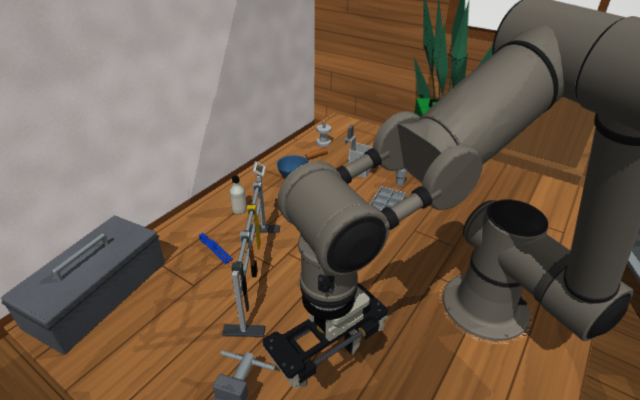

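View pics/wrist0.png

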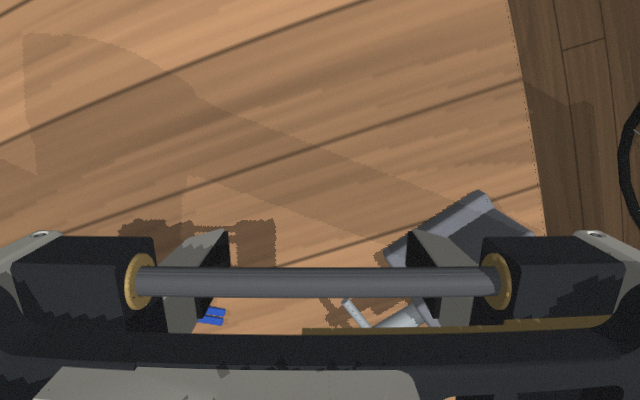

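```bash
python3 - <<'E'
import cv2
a=cv2.imread('pics/scene0.png')
cv2.imwrite('pics/c1.png',cv2.resize(a[150:310,130:330],None,fx=4,fy=4,interpolation=cv2.INTER_CUBIC)[:600])
cv2.imwrite('pics/c2.png',cv2.resize(a[150:300,330:510],None,fx=4,fy=4,interpolation=cv2.INTER_CUBIC))
E
```

```text
(no output)
```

View pics/c1.png

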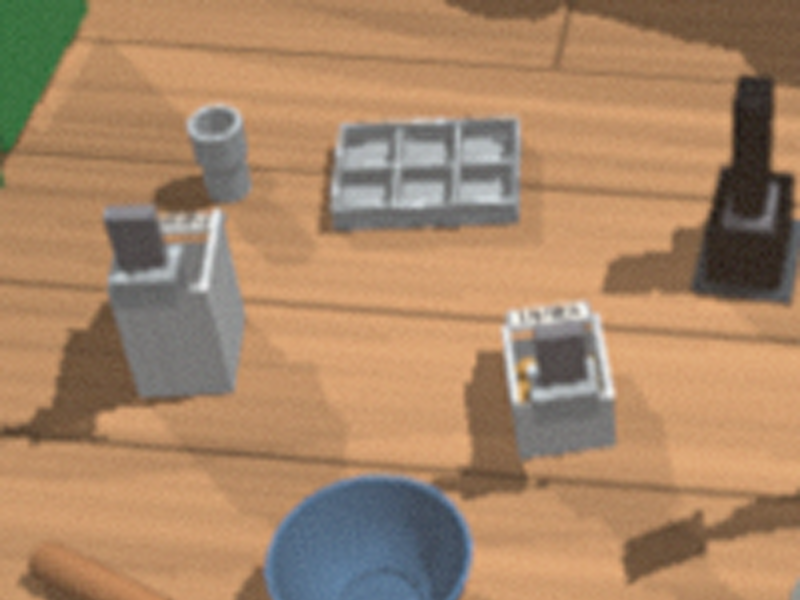

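View pics/c2.png

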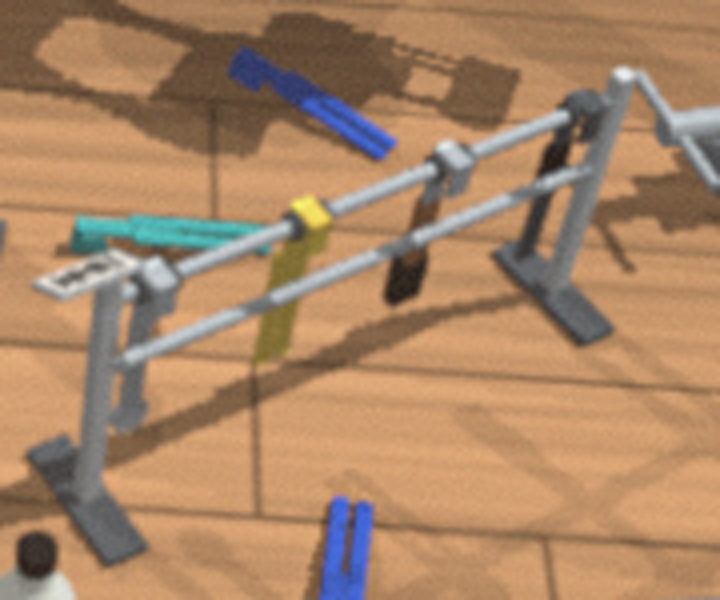

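```bash
python3 - <<'E'
from h import *
z=np.load('pics/scene0.npz'); d=z['d'];i={k:z[k] for k in('fx','fy','cx','cy','k1','R','t')}
C=cloud(d,i); np.save('pics/C0.npy',C)
# table check
print(np.median(C[240:250,300:340,2]))
def top(u0,u1,v0,v1,zmin):
    P=C[v0:v1,u0:u1].reshape(-1,3); m=P[:,2]>zmin; return P[m]
for n,b in dict(binA=(150,195,195,255),binB=(250,290,220,270),dock=(300,335,165,230)).items():
    P=top(*b,0.02)
    print(n,len(P),'z max',np.percentile(P[:,2],[50,80,90,95,99,100]).round(4))
    h=np.histogram(P[:,2],bins=np.arange(0.02,0.2,0.005));print(list(zip(h[1].round(3),h[0])))
E
```

```text
0.0008833086762348103
binA 1218 z max [0.0814 0.1363 0.1625 0.177  0.1818 0.9894]
[(np.float64(0.02), np.int64(52)), (np.float64(0.025), np.int64(41)), (np.float64(0.03), np.int64(42)), (np.float64(0.035), np.int64(41)), (np.float64(0.04), np.int64(43)), (np.float64(0.045), np.int64(49)), (np.float64(0.05), np.int64(49)), (np.float64(0.055), np.int64(48)), (np.float64(0.06), np.int64(51)), (np.float64(0.065), np.int64(55)), (np.float64(0.07), np.int64(67)), (np.float64(0.075), np.int64(53)), (np.float64(0.08), np.int64(69)), (np.float64(0.085), np.int64(49)), (np.float64(0.09), np.int64(28)), (np.float64(0.095), np.int64(35)), (np.float64(0.1), np.int64(32)), (np.float64(0.105), np.int64(6)), (np.float64(0.11), np.int64(17)), (np.float64(0.115), np.int64(26)), (np.float64(0.12), np.int64(26)), (np.float64(0.125), np.int64(32)), (np.float64(0.13), np.int64(41)), (np.float64(0.135), np.int64(59)), (np.float64(0.14), np.int64(17)), (np.float64(0.145), np.int64(19)), (np.float64(0.15), np.int64(18)), (np.float64(0.155), np.int64(18)), (np.float64(0.16), np.int64(21)), (np.float64(0.165),
[... 1997 characters left out ...]
9), np.int64(17)), (np.float64(0.095), np.int64(12)), (np.float64(0.1), np.int64(15)), (np.float64(0.105), np.int64(14)), (np.float64(0.11), np.int64(15)), (np.float64(0.115), np.int64(14)), (np.float64(0.12), np.int64(16)), (np.float64(0.125), np.int64(16)), (np.float64(0.13), np.int64(15)), (np.float64(0.135), np.int64(16)), (np.float64(0.14), np.int64(17)), (np.float64(0.145), np.int64(16)), (np.float64(0.15), np.int64(46)), (np.float64(0.155), np.int64(43)), (np.float64(0.16), np.int64(0)), (np.float64(0.165), np.int64(0)), (np.float64(0.17), np.int64(0)), (np.float64(0.175), np.int64(0)), (np.float64(0.18), np.int64(0)), (np.float64(0.185), np.int64(0)), (np.float64(0.19), np.int64(0))]
```

```bash
cat >> h.py <<'E'
def binpose(C,box,H,verbose=1):
    # H wall height; tab from H+34..H+79 ; x axis points to back (roughly +x world)
    u0,u1,v0,v1=box
    P=C[v0:v1,u0:u1].reshape(-1,3);P=P[(P[:,2]>0.01)&(P[:,2]<0.3)]
    # back wall plane, between z .015 and H-10mm
    W=P[(P[:,2]>0.012)&(P[:,2]<H-0.012)]
    best=None;rng=np.random.default_rng(0)
    for _ in range(500):
        a,b=W[rng.integers(0,len(W),2)][:,:2]
        if np.linalg.norm(a-b)<.02: continue
        t=(b-a)/np.linalg.norm(b-a); n=np.array([-t[1],t[0]]); 
        if n[0]<0:n=-n
        if n[0]<0.8: continue
        r=(W[:,:2]-a)@n; k=(abs(r)<.002).sum()
        if best is None or k>best[0]: best=(k,a,n)
    k,a,n=best; I=W[abs((W[:,:2]-a)@n)<.003]
    m=I[:,:2].mean(0); e,V=np.linalg.eigh(np.cov((I[:,:2]-m).T)); n=V[:,0]; n=n*np.sign(n[0])
    yaw=np.arctan2(n[1],n[0]); t=np.array([-n[1],n[0]])
    s=(I[:,:2]-m)@t
    T=P[(P[:,2]>H+0.079-.004)&(P[:,2]<H+.085)]; 
    tf=T[:,:2]
    tx=tf@n; ty=tf@t
    lx=np.percentile(tx,[2,98]);ly=np.percentile(ty,[2,98])
    cy=ly.mean()
    wall=m@n; wy=np.percentile(s,[1,99])+m@t
    if verbose: print('yaw',yaw,'wall x',wall,'wall y',wy,wy.mean(),'tabtop x',lx,lx.mean(),'y',ly,cy,'n',k,len(W),len(T))
    o=(lx.mean()-.045)*n+cy*t
    o2=(wall-.035)*n+wy.mean()*t
    if verbose: print('origin from tab',o,'from wall',o2)
    return yaw,o,o2
E
python3 - <<'E'
from h import *
C=np.load('pics/C0.npy')
binpose(C,(150,195,195,255),.1)
binpose(C,(250,290,220,270),.05)
# dock / scanner
P=C[165:232,298:338].reshape(-1,3);P=P[(P[:,2]>0.03)&(P[:,2]<0.2)]
T=P[P[:,2]>.151]; r=cv2.minAreaRect((T[:,:2]*1000).astype(np.float32)); print('scanner top',r,T.mean(0))
T=P[(P[:,2]>.049)&(P[:,2]<.058)]; r=cv2.minAreaRect((T[:,:2]*1000).astype(np.float32)); print('dock rim',r)
# handle slab between .08 and .14: front face
T=P[(P[:,2]>.07)&(P[:,2]<.145)];r=cv2.minAreaRect((T[:,:2]*1000).astype(np.float32)); print('handle',r)
# rail
Q=C[160:300,330:510].reshape(-1,3)
B=Q[(Q[:,2]>.178)&(Q[:,2]<.2)]; r=cv2.minAreaRect((B[:,:2]*1000).astype(np.float32)); print('bar',r,len(B))
L=Q[(Q[:,2]>.203)&(Q[:,2]<.24)]; r=cv2.minAreaRect((L[:,:2]*1000).astype(np.float32)); print('label',r,L.mean(0),L.min(0),L.max(0))
F=Q[(Q[:,2]>.12)&(Q[:,2]<.14)]; print(F.min(0),F.max(0))
for nm,b in dict(bowl=(195,250,270,315),tray=(210,262,178,210),sock=(176,194,175,202),lube=(325,350,283,330),teal=(338,400,203,224),blue2=(386,430,160,190)).items():
    P=C[b[2]:b[3],b[0]:b[1]].reshape(-1,3);P=P[(P[:,2]>.012)&(P[:,2]<.3)];print(nm,np.percentile(P,1,axis=0).round(3),np.percentile(P,99,axis=0).round(3))
E
```

```text
yaw 0.16564398209668818 wall x 0.5508619707456263 wall y [-0.48704808 -0.42560691] -0.4563274971000477 tabtop x [0.55741174 0.57003516] 0.5637234488192373 y [-0.47021382 -0.44058928] -0.4554015508595175 n 358 771 64
origin from tab [ 0.58671339 -0.36363716] from wall [ 0.58404376 -0.36502225]
yaw 0.25441864155109606 wall x 0.5948736208581594 wall y [-0.29290678 -0.23198458] -0.2624456812369348 tabtop x [0.59932709 0.6133572 ] 0.606342143748198 y [-0.27651863 -0.24760137] -0.26205999962802906 n 112 239 64
origin from tab [ 0.60922841 -0.11234406] from wall [ 0.60790423 -0.11308693]
scanner top ((459.1377868652344, -3.473482131958008), (23.607341766357422, 35.99539566040039), 86.86788940429688) [ 0.46063044 -0.00324189  0.15477845]
dock rim ((459.3018798828125, -3.4367427825927734), (52.32432174682617, 69.71836853027344), 85.62781524658203)
handle ((462.192138671875, -3.3148374557495117), (23.496532440185547, 35.34964370727539), 85.83639526367188)
bar ((560.6227416992188, 257.8480224609375), (25.165605545043945, 394.4170837402344), 33.38159942626953) 896
label ((564.448974609375, 238.87921142578125), (36.65631103515625, 428.3711242675781), 35.101158142089844) [0.65493096 0.11597329 0.21678413] [0.45040795 0.05658478 0.2030148 ] [0.69790959 0.42211353 0.22760884]
[0.45226789 0.05774737 0.12003537] [0.80426127 0.43312349 0.13998554]
bowl [ 0.715 -0.254  0.012] [ 0.828 -0.142  0.059]
tray [ 0.356 -0.308  0.012] [ 0.462 -0.171  0.027]
sock [ 0.408 -0.401  0.013] [ 0.448 -0.364  0.069]
lube [0.783 0.046 0.014] [0.817 0.092 0.133]
teal [0.421 0.063 0.013] [0.692 0.201 0.226]
blue2 [0.241 0.197 0.012] [0.317 0.293 0.028]
```

```bash
cat >> h.py <<'E'
def pose():
    s=robot.observe(); return np.array(s['tool_pos']),Ro.from_euler('xyz',s['tool_rot']),s
def frame(x,z):
    x=np.array(x,float);x/=np.linalg.norm(x);z=np.array(z,float);z-=x*(x@z);z/=np.linalg.norm(z)
    return Ro.from_matrix(np.stack([x,np.cross(z,x),z],1))
def go(p,R=None,show=1):
    p0,R0,s=pose(); 
    if R is None:R=R0
    dp=R0.inv().apply(np.array(p)-p0); tv=np.degrees((R0.inv()*R).as_rotvec())
    print('t=%.2f'%s['time'],'q',s['qpos'].round(2),'op %.4f'%s['opening'],'F',s['contact_force'].round(1))
    print('TCP',p0.round(4),'-> dp',dp.round(4).tolist(),'turn',tv.round(1).tolist(),'dist %.3f ang %.1f'%(np.linalg.norm(dp),np.linalg.norm(tv)))
def near(x,z): # choose z sign with smaller turn
    R0=pose()[1]; a=frame(x,z);b=frame(x,-np.array(z,float))
    return min(a,b,key=lambda R:(R0.inv()*R).magnitude())
E
python3 - <<'E'
from h import *
p,R,s=pose();print(R.as_matrix().round(3))
a=np.radians(-4)
for z in([-np.sin(a),np.cos(a),0],[np.cos(a),np.sin(a),0]):
    for sg in (1,-1):
        go([.460,-.0035,.26],frame([0,0,-1],sg*np.array(z)))
E
```

```text
[[-0.    -0.948  0.317]
 [-0.001  0.317  0.948]
 [-1.     0.    -0.001]]
t=0.15 q [ 1.1   0.34  1.52 -0.    1.28 -0.15] op 0.0917 F [ 0.4  0.6 -0.2]
TCP [0.1664 0.4976 0.2262] -> dp [-0.0334, -0.4374, -0.3821] turn [-14.5, -0.1, -0.0] dist 0.582 ang 14.5
t=0.15 q [ 1.1   0.34  1.52 -0.    1.28 -0.15] op 0.0917 F [ 0.4  0.6 -0.2]
TCP [0.1664 0.4976 0.2262] -> dp [-0.0334, -0.4374, -0.3821] turn [165.5, -0.0, 0.1] dist 0.582 ang 165.5
t=0.15 q [ 1.1   0.34  1.52 -0.    1.28 -0.15] op 0.0917 F [ 0.4  0.6 -0.2]
TCP [0.1664 0.4976 0.2262] -> dp [-0.0334, -0.4374, -0.3821] turn [75.5, -0.1, 0.0] dist 0.582 ang 75.5
t=0.15 q [ 1.1   0.34  1.52 -0.    1.28 -0.15] op 0.0917 F [ 0.4  0.6 -0.2]
TCP [0.1664 0.4976 0.2262] -> dp [-0.0334, -0.4374, -0.3821] turn [-104.5, -0.0, -0.1] dist 0.582 ang 104.5
```

Call:
{"fn": "move_arm", "kwargs": {
  "deltas": [
    {"dp": [0.02,-0.437,-0.382],"turn": [75.5,0,0]},
    {"dp": [0.02,-0.437,-0.382],"turn": [75.5,0,0]},
    {"dp": [0.02,-0.437,-0.382],"turn": [75.5,0,0]},
    {"dp": [0.02,-0.437,-0.382],"turn": [75.5,0,0]},
    {"dp": [0.02,-0.437,-0.382],"turn": [75.5,0,0]},
    {"dp": [0.02,-0.437,-0.382],"turn": [75.5,0,0]},
    {"dp": [0.02,-0.437,-0.382],"turn": [75.5,0,0]},
    {"dp": [0.02,-0.437,-0.382],"turn": [75.5,0,0]},
    {"dp": [0.02,-0.437,-0.382],"turn": [75.5,0,0]},
    {"dp": [0.02,-0.437,-0.382],"turn": [75.5,0,0]}
  ],
  "hand": 0.07
}}

```text
time: 1.15
tool_pos: [0.4195, 0.0647, 0.2095]
tool_rot: [0.701, 1.57, 0.628]
contact_force: [1.0, 1.3, -0.5]
opening: 0.07
```

```bash
python3 - <<'E'
from h import *
a=np.radians(-4)
go([.460,-.0035,.20],frame([0,0,-1],[np.cos(a),np.sin(a),0]))
E
```

```text
t=1.15 q [-0.03  0.17  1.81  0.    1.16  0.05] op 0.0700 F [ 1.   1.3 -0.5]
TCP [0.4195 0.0647 0.2095] -> dp [0.0095, -0.065, 0.0453] turn [-0.2, 0.0, -0.0] dist 0.080 ang 0.2
```

Call:
{"fn": "move_arm", "kwargs": {
  "deltas": [
    {"dp": [0,0,0],"turn": [0,0,0]},
    {"dp": [0,0,0],"turn": [0,0,0]},
    {"dp": [0,0,0],"turn": [0,0,0]}
  ]
}}

```text
time: 1.45
tool_pos: [0.4183, 0.0675, 0.2093]
tool_rot: [2.71, 1.57, 2.641]
contact_force: [-0.5, 0.6, 0.4]
opening: 0.0701
```

```bash
python3 - <<'E'
from h import *
a=np.radians(-4)
go([.460,-.0035,.20],frame([0,0,-1],[np.cos(a),np.sin(a),0]))
p,d,i=cam('wrist');save(p,'w1.png')
print(proj(i,[.46,-.0035,.154]))
E
```

```text
t=1.45 q [-0.02  0.17  1.81  0.    1.16  0.05] op 0.0701 F [-0.5  0.6  0.4]
TCP [0.4183 0.0675 0.2093] -> dp [0.0092, -0.068, 0.0465] turn [0.1, -0.1, -0.0] dist 0.083 ang 0.1
(np.float64(380.6795998351487), np.float64(299.10772719740635))
```

View pics/w1.png

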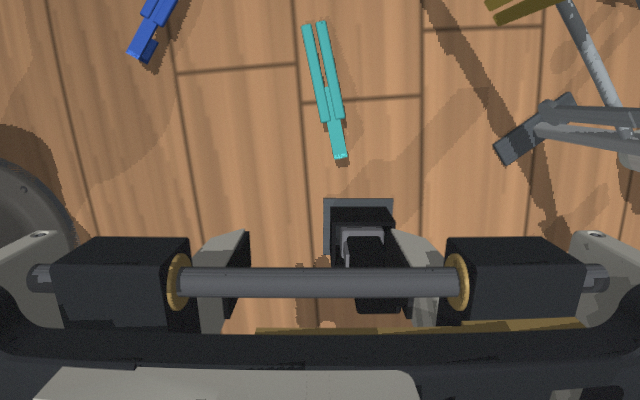

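Call:
{"fn": "move_arm", "kwargs": {
  "deltas": [
    {"dp": [0.009,-0.04,0.03],"turn": [0,0,0]},
    {"dp": [0.009,-0.068,0.0465],"turn": [0,0,0]},
    {"dp": [0.009,-0.068,0.0465],"turn": [0,0,0]},
    {"dp": [0.009,-0.068,0.0465],"turn": [0,0,0]}
  ]
}}

```text
time: 1.9
tool_pos: [0.4602, -0.0033, 0.2004]
tool_rot: [2.477, 1.57, 2.408]
contact_force: [0.3, 0.7, -0.2]
opening: 0.0701
```

```bash
python3 - <<'E'
from h import *
a=np.radians(-4)
go([.460,-.0035,.112],frame([0,0,-1],[np.cos(a),np.sin(a),0]))
p,d,i=cam('scene');save(p[100:240,230:410].repeat(4,0).repeat(4,1),'s1.png')
E
```

```text
t=1.90 q [-0.17  0.25  1.73  0.    1.16 -0.11] op 0.0701 F [ 0.3  0.7 -0.2]
TCP [ 0.4602 -0.0033  0.2004] -> dp [0.0884, -0.0003, -0.0001] turn [0.1, -0.0, -0.0] dist 0.088 ang 0.1
```

View pics/s1.png

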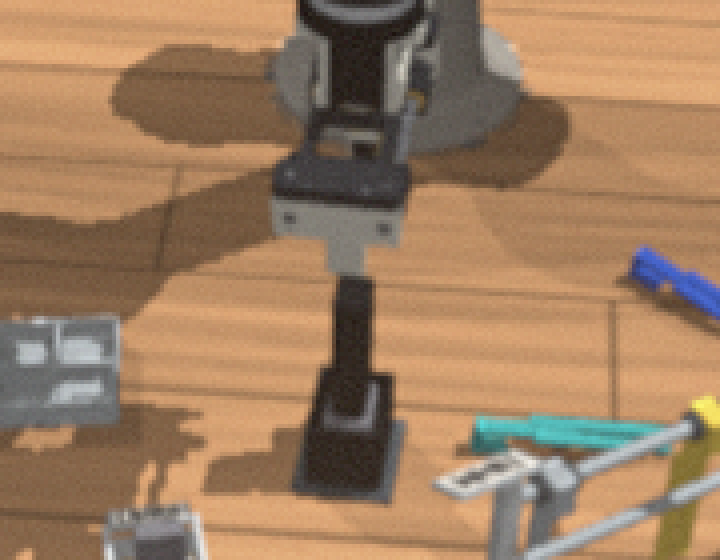

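Call:
{"fn": "move_arm", "kwargs": {
  "deltas": [
    {"dp": [0.03,0,0],"turn": [0,0,0]},
    {"dp": [0.06,0,0],"turn": [0,0,0]},
    {"dp": [0.088,0,0],"turn": [0,0,0]},
    {"dp": [0.088,0,0],"turn": [0,0,0]},
    {"dp": [0.088,0,0],"turn": [0,0,0]}
  ]
}}

```text
time: 2.45
tool_pos: [0.4604, -0.0033, 0.1131]
tool_rot: [2.468, 1.57, 2.4]
contact_force: [0.5, -0.4, -0.2]
opening: 0.0698
```

Call:
{"fn": "move_arm", "kwargs": {
  "deltas": [
    {"dp": [0,0,0],"turn": [0,0,0]},
    {"dp": [0,0,0],"turn": [0,0,0]},
    {"dp": [0,0,0],"turn": [0,0,0]},
    {"dp": [0,0,0],"turn": [0,0,0]},
    {"dp": [0,0,0],"turn": [0,0,0]},
    {"dp": [0,0,0],"turn": [0,0,0]},
    {"dp": [0,0,0],"turn": [0,0,0]}
  ],
  "hand": 0,
  "squeeze": 25
}}

```text
time: 3.15
tool_pos: [0.4607, -0.0045, 0.1127]
tool_rot: [0.093, 1.57, 0.023]
contact_force: [-0.2, -0.2, 3.1]
opening: 0.0337
```

Call:
{"fn": "move_arm", "kwargs": {
  "deltas": [
    {"dp": [-0.03,0,0],"turn": [0,0,0]},
    {"dp": [-0.065,0,0],"turn": [0,0,0]},
    {"dp": [-0.1,0,0],"turn": [0,0,0]},
    {"dp": [-0.1,0,0],"turn": [0,0,0]},
    {"dp": [-0.1,0,0],"turn": [0,0,0]}
  ]
}}

```text
time: 3.65
tool_pos: [0.4606, -0.0044, 0.2124]
tool_rot: [0.004, 1.57, -0.066]
contact_force: [-0.7, 0.3, -1.6]
opening: 0.0342
```

```bash
cat >> h.py <<'E'
NOSE=.109
def binpts(yaw,o,H):
    hl={.05:.044,.075:.062,.1:.08}[H]; n=np.array([np.cos(yaw),np.sin(yaw)])
    L=np.r_[o-.045*n,hl]; nn=np.r_[-.5*n,np.cos(np.pi/6)]; return L,nn
def scanpose(L,nn,zdir,dist=.07):
    return L+nn*(dist+NOSE), frame(-nn,zdir)
E
python3 - <<'E'
from h import *
p,d,i=cam('scene');save(p,'s2.png');C=cloud(d,i);np.save('pics/C1.npy',C)
y1,o,o2=binpose(C,(150,195,195,255),.1)
y,o,o2=binpose(C,(250,290,220,270),.05)
oo=(o+o2)/2
L,nn=binpts(y,oo,.05);P,R=scanpose(L,nn,[np.cos(y),np.sin(y),0])
print('label',L,nn,'target',P); go(P,R)
# label pixels check
P=C[215:245,245:290].reshape(-1,3);rgb=p[215:245,245:290].reshape(-1,3)
m=(rgb.min(1)>215)|((P[:,2]>.03)&(P[:,2]<.06)&(P[:,0]<.58));Q=P[m];print(len(Q),np.median(Q,0),Q.min(0),Q.max(0))
E
```

```text
yaw 0.15754710279670436 wall x 0.5545360884110145 wall y [-0.48216856 -0.42072428] -0.45144641805695446 tabtop x [0.56187254 0.57438394] 0.5681282363772078 y [-0.46521764 -0.43612927] -0.45067345450771773 n 388 784 64
origin from tab [ 0.58735828 -0.3630151 ] from wall [ 0.5839319  -0.36434208]
yaw 0.2458865492724412 wall x 0.5967795552977897 wall y [-0.28783535 -0.2268324 ] -0.2573338751123014 tabtop x [0.60134139 0.61378172] 0.6075615555808029 y [-0.27150596 -0.24228719] -0.25689657378663877 n 109 228 58
origin from tab [ 0.60817359 -0.11223296] from wall [ 0.60752156 -0.11284746]
label [ 0.56420109 -0.12349394  0.044     ] [-0.48496095 -0.12170815  0.8660254 ] target [ 0.47739308 -0.1452797   0.19901855]
t=3.70 q [-0.18  0.24  1.72  0.    1.19 -0.11] op 0.0337 F [ 0.1  0.3 -1.6]
TCP [ 0.46   -0.0043  0.2116] -> dp [0.0124, -0.1394, 0.0272] turn [-17.7, -29.8, 4.7] dist 0.143 ang 35.0
110 [ 0.56925951 -0.11769508  0.04754147] [ 0.54755747 -0.15529021  0.03040409] [ 0.62083425 -0.08101985  0.05613207]
```

View pics/s2.png

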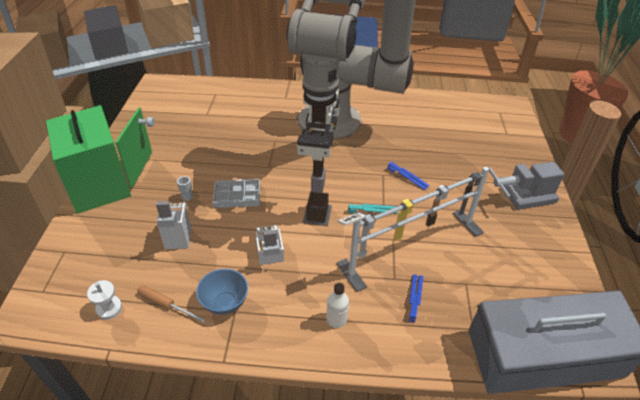

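Call:
{"fn": "move_arm", "kwargs": {
  "deltas": [
    {"dp": [0.012,-0.139,0.027],"turn": [-17.7,-29.8,4.7]},
    {"dp": [0.012,-0.139,0.027],"turn": [-17.7,-29.8,4.7]},
    {"dp": [0.012,-0.139,0.027],"turn": [-17.7,-29.8,4.7]},
    {"dp": [0.012,-0.139,0.027],"turn": [-17.7,-29.8,4.7]},
    {"dp": [0.012,-0.139,0.027],"turn": [-17.7,-29.8,4.7]},
    {"dp": [0.012,-0.139,0.027],"turn": [-17.7,-29.8,4.7]},
    {"dp": [0.012,-0.139,0.027],"turn": [-17.7,-29.8,4.7]},
    {"dp": [0.012,-0.139,0.027],"turn": [-17.7,-29.8,4.7]}
  ]
}}

```text
time: 4.5
tool_pos: [0.4771, -0.1448, 0.1993]
tool_rot: [0.005, 1.05, 0.248]
contact_force: [0.2, -0.2, -1.1]
opening: 0.0337
```

```bash
python3 - <<'E'
from h import *
p,d,i=cam('scene');save(p[130:270,190:370].repeat(4,0).repeat(4,1),'s3.png');C=cloud(d,i)
p,d,i=cam('side');save(p[100:240,300:500].repeat(4,0).repeat(4,1),'sd3.png')
y=.25;L,nn=binpts(y,np.array([.6078,-.1125]),.05);P,R=scanpose(L,nn,[np.cos(y),np.sin(y),0])
go(P,R)
p0,R0,s=pose(); x=R0.apply([1,0,0]);print(x,np.degrees(np.arccos(-x@nn)))
W=p0+x*NOSE; k=((L-W)@nn)/(x@nn); print('window',W,'dist',k,'hit off',W+k*x-L)
E
```

```text
t=4.60 q [-0.72  0.15  2.01  0.63  0.78 -1.38] op 0.0336 F [ 0.6 -0.3 -0.8]
TCP [ 0.4781 -0.1445  0.2002] -> dp [0.0006, -0.0011, -0.0013] turn [-0.2, -0.0, 0.1] dist 0.002 ang 0.2
[ 0.4841811   0.12199643 -0.86642111] 0.10154705392922536
window [ 0.53083125 -0.13119881  0.105733  ] dist 0.0705635264078827 hit off [0.00079784 0.00104286 0.00059527]
```

View pics/s3.png

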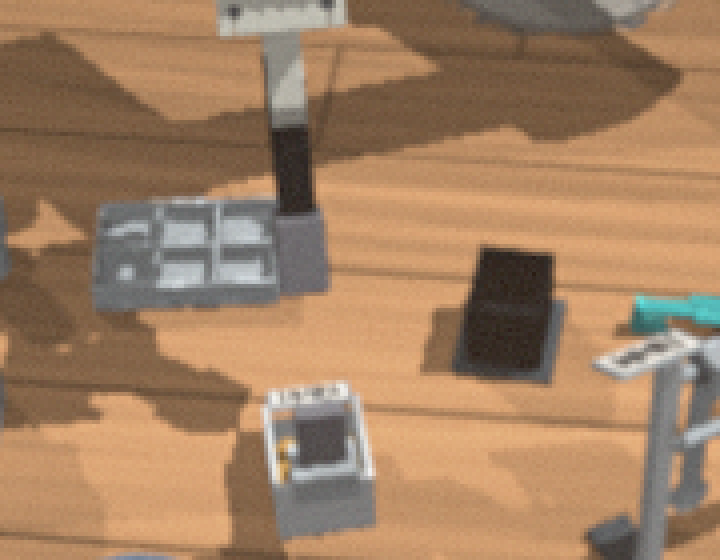

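View pics/sd3.png

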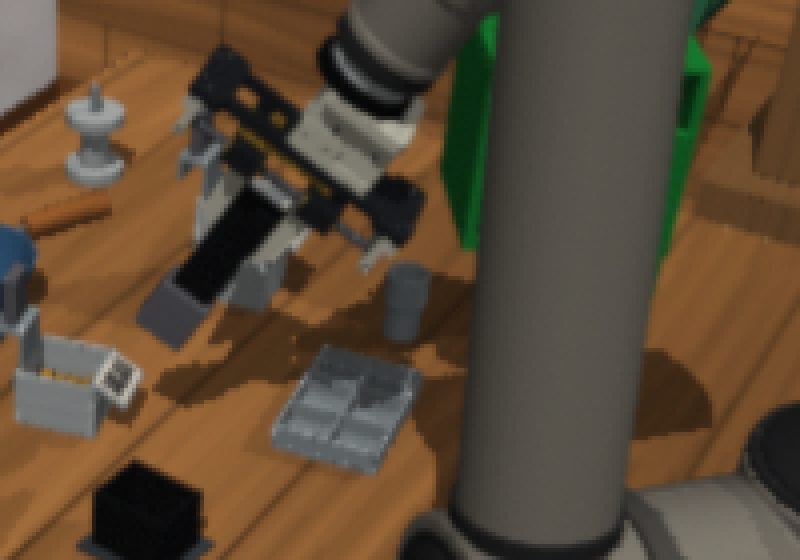

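```bash
python3 - <<'E'
from h import *
i=robot.camera_info('scene');u,v=proj(i,[.531,-.131,.106]);print((u-190)*4,(v-130)*4)
i=robot.camera_info('side');u,v=proj(i,[.531,-.131,.106]);print((u-300)*4,(v-100)*4)
E
```

```text
301.9667044113585 289.7756966290241
156.75590560064938 324.3852533623706
```

Call:
{"fn": "move_arm", "kwargs": {
  "deltas": [
    {"dp": [0,0,0],"turn": [0,0,0]},
    {"dp": [0,0,0],"turn": [0,0,0]},
    {"dp": [0,0,0],"turn": [0,0,0]},
    {"dp": [0,0,0],"turn": [0,0,0]},
    {"dp": [0,0,0],"turn": [0,0,0]},
    {"dp": [0,0,0],"turn": [0,0,0]},
    {"dp": [0,0,0],"turn": [0,0,0]},
    {"dp": [0,0,0],"turn": [0,0,0]},
    {"dp": [0,0,0],"turn": [0,0,0]},
    {"dp": [0,0,0],"turn": [0,0,0]}
  ]
}}

```text
time: 5.6
tool_pos: [0.4779, -0.145, 0.2005]
tool_rot: [-0.001, 1.046, 0.245]
contact_force: [0.3, 0.4, -1.6]
opening: 0.0342
```

Call:
{"fn": "move_arm", "kwargs": {
  "deltas": [
    {"dp": [0,0,0],"turn": [0,0,0]},
    {"dp": [0,0,0],"turn": [0,0,0]},
    {"dp": [0,0,0],"turn": [0,0,0]},
    {"dp": [0,0,0],"turn": [0,0,0]},
    {"dp": [0,0,0],"turn": [0,0,0]},
    {"dp": [0,0,0],"turn": [0,0,0]},
    {"dp": [0,0,0],"turn": [0,0,0]},
    {"dp": [0,0,0],"turn": [0,0,0]},
    {"dp": [0,0,0],"turn": [0,0,0]},
    {"dp": [0,0,0],"turn": [0,0,0]}
  ]
}}

```text
time: 6.6
tool_pos: [0.4779, -0.145, 0.2005]
tool_rot: [-0.002, 1.046, 0.245]
contact_force: [-0.5, -0.4, -1.4]
opening: 0.034
```

Call:
{"fn": "move_arm", "kwargs": {
  "deltas": [
    {"dp": [0,0,0],"turn": [0,0,0]},
    {"dp": [0,0,0],"turn": [0,0,0]},
    {"dp": [0,0,0],"turn": [0,0,0]},
    {"dp": [0,0,0],"turn": [0,0,0]},
    {"dp": [0,0,0],"turn": [0,0,0]},
    {"dp": [0,0,0],"turn": [0,0,0]},
    {"dp": [0,0,0],"turn": [0,0,0]},
    {"dp": [0,0,0],"turn": [0,0,0]},
    {"dp": [0,0,0],"turn": [0,0,0]},
    {"dp": [0,0,0],"turn": [0,0,0]}
  ]
}}

```text
time: 7.6
tool_pos: [0.4779, -0.1449, 0.2005]
tool_rot: [-0.002, 1.046, 0.245]
contact_force: [-0.1, 0.5, -1.5]
opening: 0.0337
```

Call:
{"fn": "move_arm", "kwargs": {
  "deltas": [
    {"dp": [0,0,0],"turn": [0,0,0]},
    {"dp": [0,0,0],"turn": [0,0,0]},
    {"dp": [0,0,0],"turn": [0,0,0]},
    {"dp": [0,0,0],"turn": [0,0,0]},
    {"dp": [0,0,0],"turn": [0,0,0]},
    {"dp": [0,0,0],"turn": [0,0,0]}
  ]
}}

```text
time: 8.2
tool_pos: [0.4779, -0.1449, 0.2005]
tool_rot: [-0.002, 1.046, 0.245]
contact_force: [0.3, -0.9, -1.7]
opening: 0.0335
```

```bash
python3 - <<'E'
from h import *
p,d,i=cam('scene');save(p[150:290,130:310].repeat(4,0).repeat(4,1),'s4.png');C=cloud(d,i);np.save('pics/C2.npy',C)
binpose(C,(250,290,220,270),.05)
y,o,o2=binpose(C,(150,195,195,255),.1)
oo=(o+o2)/2
L,nn=binpts(y,oo,.1);P,R=scanpose(L,nn,[np.cos(y),np.sin(y),0])
print('label',L,nn,'target',P); go(P,R)
E
```

```text
yaw 0.2507884810159801 wall x 0.5956901663131072 wall y [-0.29075694 -0.22999417] -0.2603755507113541 tabtop x [0.59982458 0.61400361] 0.6069140974458844 y [-0.27440069 -0.2462339 ] -0.2603172948393935 n 113 236 61
origin from tab [ 0.60893815 -0.11272479] from wall [ 0.60776696 -0.11308496]
yaw 0.15840174709516094 wall x 0.5543568894908435 wall y [-0.48272499 -0.42182855] -0.4522767710474149 tabtop x [0.55874202 0.57470256] 0.5667222914607181 y [-0.46711169 -0.43619278] -0.45165223537915994 n 364 769 64
origin from tab [ 0.58643437 -0.36370128] from wall [ 0.58419709 -0.36469112]
label [ 0.5408791  -0.37129451  0.08      ] [-0.49374033 -0.07887008  0.8660254 ] target [ 0.45249958 -0.38541225  0.23501855]
t=8.25 q [-0.72  0.14  2.01  0.63  0.78 -1.38] op 0.0340 F [ 0.5 -0.4 -1.6]
TCP [ 0.4779 -0.145   0.2005] -> dp [-0.0714, -0.227, -0.0549] turn [4.4, 0.1, -2.5] dist 0.244 ang 5.0
```

View pics/s4.png

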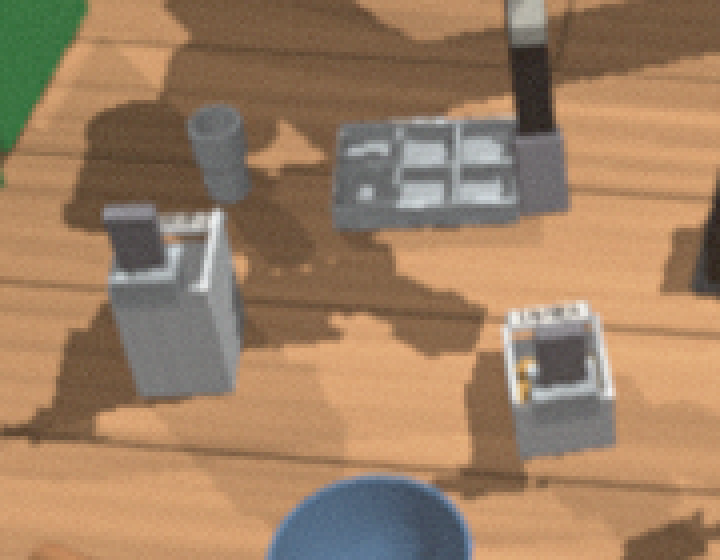

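Call:
{"fn": "move_arm", "kwargs": {
  "deltas": [
    {"dp": [-0.071,-0.12,-0.055],"turn": [4.4,0.1,-2.5]},
    {"dp": [-0.071,-0.16,-0.055],"turn": [4.4,0.1,-2.5]},
    {"dp": [-0.071,-0.227,-0.055],"turn": [4.4,0.1,-2.5]},
    {"dp": [-0.071,-0.227,-0.055],"turn": [4.4,0.1,-2.5]},
    {"dp": [-0.071,-0.227,-0.055],"turn": [4.4,0.1,-2.5]},
    {"dp": [-0.071,-0.227,-0.055],"turn": [4.4,0.1,-2.5]},
    {"dp": [-0.071,-0.227,-0.055],"turn": [4.4,0.1,-2.5]},
    {"dp": [-0.071,-0.227,-0.055],"turn": [4.4,0.1,-2.5]},
    {"dp": [-0.071,-0.227,-0.055],"turn": [4.4,0.1,-2.5]},
    {"dp": [-0.071,-0.227,-0.055],"turn": [4.4,0.1,-2.5]}
  ]
}}

```text
time: 9.25
tool_pos: [0.4528, -0.3842, 0.2349]
tool_rot: [-0.001, 1.048, 0.159]
contact_force: [-0.1, -0.6, -1.7]
opening: 0.0337
```

```bash
cat >> h.py <<'E'
def chk(L,nn):
    p0,R0,s=pose(); x=R0.apply([1,0,0])
    W=p0+x*NOSE; k=((L-W)@nn)/(x@nn); print('ang',np.degrees(np.arccos(-x@nn)),'window',W,'dist',k,'hit off',(W+k*x-L).round(4))
E
python3 - <<'E'
from h import *
p,d,i=cam('scene');save(p[150:290,130:310].repeat(4,0).repeat(4,1),'s5.png');C=cloud(d,i)
y,o,o2=binpose(C,(150,195,195,255),.1)
y=.16;oo=np.array([.5853,-.3642])
L,nn=binpts(y,oo,.1);P,R=scanpose(L,nn,[np.cos(y),np.sin(y),0])
go(P,R);chk(L,nn)
E
```

```text
yaw 0.15954089906120675 wall x 0.5537320361930123 wall y [-0.48335442 -0.42232736] -0.4528408930394799 tabtop x [0.56027867 0.57381407] 0.5670463677014226 y [-0.4669454 -0.4375059] -0.4522256461935933 n 358 772 66
origin from tab [ 0.58725935 -0.36354765] from wall [ 0.58408485 -0.36468162]
t=9.30 q [-1.1   0.34  1.63  0.57  1.07 -1.51] op 0.0338 F [-0.2 -0.4 -1.1]
TCP [ 0.4528 -0.3844  0.2348] -> dp [-0.0004, -0.0012, -0.0004] turn [-0.0, -0.0, 0.0] dist 0.001 ang 0.1
ang 0.06352820188208033 window [ 0.50657089 -0.37577815  0.14040764] dist 0.06959866563238169 hit off [0.     0.0011 0.0001]
```

View pics/s5.png

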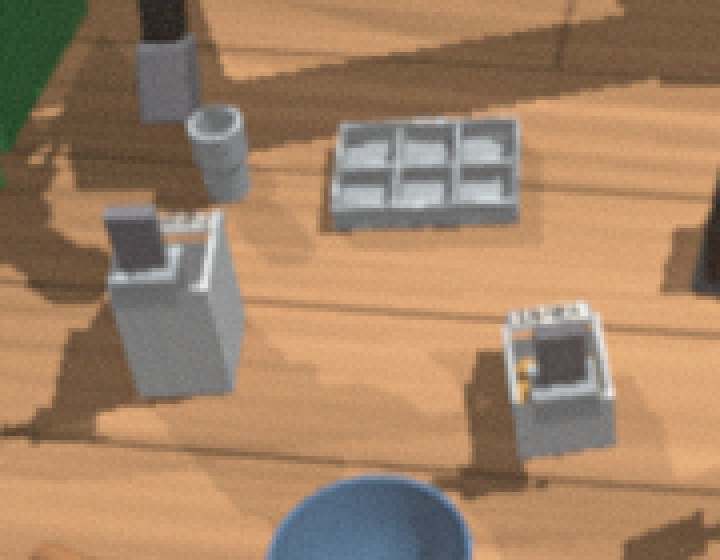

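Scanner nose (170,100) sits in line above the tall bin's label (190,225); holding.

Call:
{"fn": "move_arm", "kwargs": {
  "deltas": [
    {"dp": [0,0,0],"turn": [0,0,0]},
    {"dp": [0,0,0],"turn": [0,0,0]},
    {"dp": [0,0,0],"turn": [0,0,0]},
    {"dp": [0,0,0],"turn": [0,0,0]},
    {"dp": [0,0,0],"turn": [0,0,0]},
    {"dp": [0,0,0],"turn": [0,0,0]},
    {"dp": [0,0,0],"turn": [0,0,0]},
    {"dp": [0,0,0],"turn": [0,0,0]},
    {"dp": [0,0,0],"turn": [0,0,0]},
    {"dp": [0,0,0],"turn": [0,0,0]}
  ]
}}

```text
time: 10.3
tool_pos: [0.4526, -0.3854, 0.2346]
tool_rot: [-0.0, 1.048, 0.158]
contact_force: [0.5, -0.1, -1.6]
opening: 0.0338
```

Call:
{"fn": "move_arm", "kwargs": {
  "deltas": [
    {"dp": [0,0,0],"turn": [0,0,0]},
    {"dp": [0,0,0],"turn": [0,0,0]},
    {"dp": [0,0,0],"turn": [0,0,0]},
    {"dp": [0,0,0],"turn": [0,0,0]},
    {"dp": [0,0,0],"turn": [0,0,0]},
    {"dp": [0,0,0],"turn": [0,0,0]},
    {"dp": [0,0,0],"turn": [0,0,0]},
    {"dp": [0,0,0],"turn": [0,0,0]},
    {"dp": [0,0,0],"turn": [0,0,0]},
    {"dp": [0,0,0],"turn": [0,0,0]}
  ]
}}

```text
time: 11.3
tool_pos: [0.4526, -0.3853, 0.2346]
tool_rot: [-0.0, 1.048, 0.158]
contact_force: [0.1, 0.9, -1.6]
opening: 0.0333
```

Call:
{"fn": "move_arm", "kwargs": {
  "deltas": [
    {"dp": [0,0,0],"turn": [0,0,0]},
    {"dp": [0,0,0],"turn": [0,0,0]},
    {"dp": [0,0,0],"turn": [0,0,0]},
    {"dp": [0,0,0],"turn": [0,0,0]},
    {"dp": [0,0,0],"turn": [0,0,0]},
    {"dp": [0,0,0],"turn": [0,0,0]},
    {"dp": [0,0,0],"turn": [0,0,0]},
    {"dp": [0,0,0],"turn": [0,0,0]},
    {"dp": [0,0,0],"turn": [0,0,0]},
    {"dp": [0,0,0],"turn": [0,0,0]}
  ]
}}

```text
time: 12.3
tool_pos: [0.4526, -0.3853, 0.2346]
tool_rot: [-0.0, 1.048, 0.158]
contact_force: [0.5, 0.6, -1.6]
opening: 0.0339
```

Call:
{"fn": "move_arm", "kwargs": {
  "deltas": [
    {"dp": [0,0,0],"turn": [0,0,0]},
    {"dp": [0,0,0],"turn": [0,0,0]},
    {"dp": [0,0,0],"turn": [0,0,0]},
    {"dp": [0,0,0],"turn": [0,0,0]},
    {"dp": [0,0,0],"turn": [0,0,0]},
    {"dp": [0,0,0],"turn": [0,0,0]}
  ]
}}

```text
time: 12.9
tool_pos: [0.4526, -0.3853, 0.2346]
tool_rot: [-0.0, 1.048, 0.158]
contact_force: [-0.2, -0.6, -1.2]
opening: 0.0337
```

```bash
python3 - <<'E'
from h import *
a=np.radians(-4)
p,d,i=cam('scene');C=cloud(d,i)
P=C[165:232,298:338].reshape(-1,3);P=P[(P[:,2]>0.045)&(P[:,2]<0.2)]
r=cv2.minAreaRect((P[:,:2]*1000).astype(np.float32)); print('dock rim',r, P.min(0),P.max(0))
go([.4607,-.0042,.24],frame([0,0,-1],[np.cos(a),np.sin(a),0]))
E
```

```text
dock rim ((459.2425537109375, -3.726715087890625), (52.579132080078125, 71.59446716308594), 85.96123504638672) [ 0.4232863  -0.03162615  0.04510812] [0.49641655 0.02408252 0.06061498]
t=12.95 q [-1.1   0.34  1.63  0.57  1.07 -1.51] op 0.0336 F [ 0.5 -0.2 -1.1]
TCP [ 0.4526 -0.3853  0.2346] -> dp [0.0292, 0.3751, 0.0616] turn [12.8, 29.8, -3.4] dist 0.381 ang 32.6
```

Call:
{"fn": "move_arm", "kwargs": {
  "deltas": [
    {"dp": [0.029,0.375,0.062],"turn": [12.8,29.8,-3.4]},
    {"dp": [0.029,0.375,0.062],"turn": [12.8,29.8,-3.4]},
    {"dp": [0.029,0.375,0.062],"turn": [12.8,29.8,-3.4]},
    {"dp": [0.029,0.375,0.062],"turn": [12.8,29.8,-3.4]},
    {"dp": [0.029,0.375,0.062],"turn": [12.8,29.8,-3.4]},
    {"dp": [0.029,0.375,0.062],"turn": [12.8,29.8,-3.4]},
    {"dp": [0.029,0.375,0.062],"turn": [12.8,29.8,-3.4]},
    {"dp": [0.029,0.375,0.062],"turn": [12.8,29.8,-3.4]},
    {"dp": [0.029,0.375,0.062],"turn": [12.8,29.8,-3.4]},
    {"dp": [0.029,0.375,0.062],"turn": [12.8,29.8,-3.4]}
  ]
}}

```text
time: 13.95
tool_pos: [0.4608, -0.0016, 0.2406]
tool_rot: [0.966, 1.569, 0.899]
contact_force: [-0.8, 0.0, -2.1]
opening: 0.0342
```

Call:
{"fn": "move_arm", "kwargs": {
  "deltas": [
    {"dp": [0,0,0],"turn": [0,0,0]},
    {"dp": [0,0,0],"turn": [0,0,0]},
    {"dp": [0,0,0],"turn": [0,0,0]}
  ]
}}

```text
time: 14.25
tool_pos: [0.461, -0.0054, 0.2402]
tool_rot: [0.814, 1.571, 0.741]
contact_force: [0.6, 0.1, -1.0]
opening: 0.0339
```

```bash
python3 - <<'E'
from h import *
a=np.radians(-4)
go([.4607,-.0042,.18],frame([0,0,-1],[np.cos(a),np.sin(a),0]))
E
```

```text
t=14.25 q [-0.18  0.21  1.67  0.    1.26 -0.11] op 0.0339 F [ 0.6  0.1 -1. ]
TCP [ 0.461  -0.0054  0.2402] -> dp [0.0602, 0.0012, -0.0004] turn [-0.2, 0.0, -0.0] dist 0.060 ang 0.2
```

Call:
{"fn": "move_arm", "kwargs": {
  "deltas": [
    {"dp": [0.03,0.001,0],"turn": [0,0,0]},
    {"dp": [0.06,0.001,0],"turn": [0,0,0]},
    {"dp": [0.06,0.001,0],"turn": [0,0,0]},
    {"dp": [0.06,0.001,0],"turn": [0,0,0]}
  ]
}}

```text
time: 14.65
tool_pos: [0.4612, -0.0039, 0.1807]
tool_rot: [2.161, 1.57, 2.089]
contact_force: [0.3, -0.0, -1.0]
opening: 0.0338
```

```bash
python3 - <<'E'
from h import *
a=np.radians(-4)
go([.4607,-.0042,.114],frame([0,0,-1],[np.cos(a),np.sin(a),0]))
p,d,i=cam('scene');save(p[130:250,250:400].repeat(5,0).repeat(5,1),'s6.png')
E
```

```text
t=14.65 q [-0.18  0.27  1.76  0.    1.11 -0.1 ] op 0.0338 F [ 0.3 -0.  -1. ]
TCP [ 0.4612 -0.0039  0.1807] -> dp [0.0667, -0.0003, -0.0005] turn [-0.1, -0.0, -0.0] dist 0.067 ang 0.1
```

View pics/s6.png

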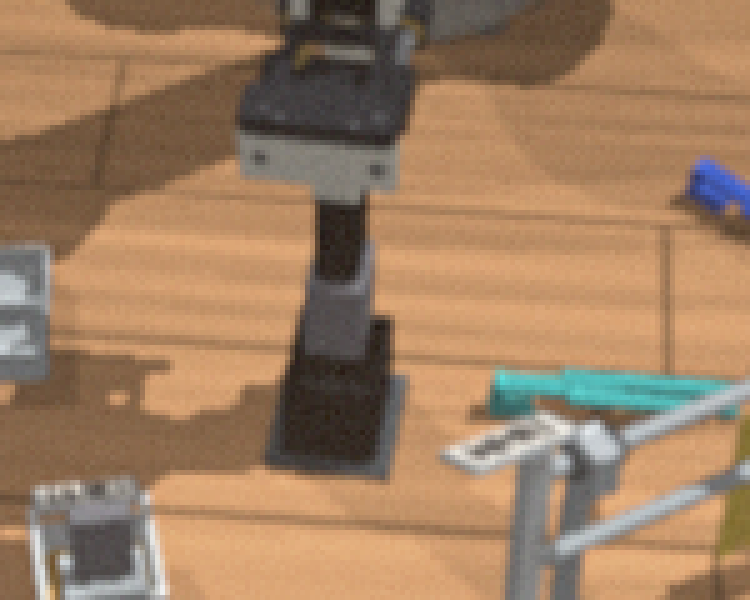

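Nose (340,320) is over the dock opening (340,340); lower, then release.

Call:
{"fn": "move_arm", "kwargs": {
  "deltas": [
    {"dp": [0.02,0,0],"turn": [0,0,0]},
    {"dp": [0.035,0,0],"turn": [0,0,0]},
    {"dp": [0.05,0,0],"turn": [0,0,0]},
    {"dp": [0.06,0,0],"turn": [0,0,0]},
    {"dp": [0.067,0,0],"turn": [0,0,0]},
    {"dp": [0.067,0,0],"turn": [0,0,0]},
    {"dp": [0.067,0,0],"turn": [0,0,0]}
  ]
}}

```text
time: 15.4
tool_pos: [0.4616, -0.0034, 0.114]
tool_rot: [0.104, 1.569, 0.034]
contact_force: [-0.3, -0.2, -2.5]
opening: 0.034
```

Call:
{"fn": "move_arm", "kwargs": {
  "deltas": [
    {"dp": [0,0,0],"turn": [0,0,0]},
    {"dp": [0,0,0],"turn": [0,0,0]},
    {"dp": [0,0,0],"turn": [0,0,0]},
    {"dp": [0,0,0],"turn": [0,0,0]}
  ],
  "hand": 0.07
}}

```text
time: 15.8
tool_pos: [0.4612, -0.0033, 0.1136]
tool_rot: [0.256, 1.57, 0.185]
contact_force: [0.2, -0.1, 0.7]
opening: 0.0612
```

Call:
{"fn": "move_arm", "kwargs": {
  "deltas": [
    {"dp": [-0.05,0,0],"turn": [0,0,0]},
    {"dp": [-0.1,0,0],"turn": [0,0,0]},
    {"dp": [-0.12,0,0],"turn": [0,0,0]},
    {"dp": [-0.12,0,0],"turn": [0,0,0]}
  ]
}}

```text
time: 16.2
tool_pos: [0.4627, -0.0035, 0.2367]
tool_rot: [-0.06, 1.563, -0.13]
contact_force: [0.1, 0.5, -0.1]
opening: 0.0698
```

```bash
python3 - <<'E'
from h import *
p,d,i=cam('scene');save(p,'s7.png');C=cloud(d,i);np.save('pics/C3.npy',C)
P=C[165:232,298:338].reshape(-1,3);P=P[(P[:,2]>0.12)&(P[:,2]<0.17)];print('scanner',P.max(0),P.mean(0))
binpose(C,(150,195,195,255),.1)
y,o,o2=binpose(C,(250,290,220,270),.05)
n=np.array([np.cos(y),np.sin(y),0]); oo=(o+o2)/2
go(np.r_[oo,.20]+.045*n,near([0,0,-1],n))
# rail bar: points near z .18-.192; ransac line
Q=C[160:300,330:510].reshape(-1,3)
B=Q[(Q[:,2]>.18)&(Q[:,2]<.193)][:,:2].astype(np.float32)
l=cv2.fitLine(B,cv2.DIST_HUBER,0,.001,.001).ravel();print(l,np.degrees(np.arctan2(l[1],l[0])))
t=l[:2]*np.sign(l[1]);nrm=np.array([t[1],-t[0]])
r=(B-l[2:])@nrm;s=(B-l[2:])@t
print('spread',np.percentile(r,[2,10,50,90,98]),s.min(),s.max())
for k in np.arange(-.2,.2,.02):
    m=(s>k)&(s<k+.02);print(round(k,2),m.sum(),np.median(r[m]).round(4) if m.sum() else '')
E
```

```text
scanner [0.48242877 0.00946358 0.15776519] [ 0.46982042 -0.00241363  0.1447483 ]
yaw 0.15730366207914714 wall x 0.5546354330188796 wall y [-0.48224276 -0.4210619 ] -0.45165232852381454 tabtop x [0.55958842 0.57399698] 0.5667926969739399 y [-0.4658615  -0.43694069] -0.45140109339358175 n 364 771 61
origin from tab [ 0.58606483 -0.36408595] from wall [ 0.58397356 -0.36467203]
yaw 0.25777460363439164 wall x 0.593692526535422 wall y [-0.29464277 -0.23408049] -0.2643616326043533 tabtop x [0.59822121 0.61253049] 0.6053758476690166 y [-0.27852216 -0.25092837] -0.2647252660652716 n 115 234 65
origin from tab [ 0.60934709 -0.11312243] from wall [ 0.60762668 -0.11319994]
t=16.25 q [-0.17  0.22  1.68  0.    1.24 -0.1 ] op 0.0702 F [-0.6 -0.8 -1.1]
TCP [ 0.4616 -0.0034  0.2344] -> dp [0.0351, -0.0847, 0.1968] turn [-18.8, 0.2, 0.0] dist 0.217 ang 18.8
[ 0.5499827  -0.83517605  0.56980425  0.24608645] -56.634174
spread [-0.01036034 -0.0061314  -0.00018622  0.00801346  0.01017026] -0.18257158 0.211097
-0.2 11 -0.0024
-0.18 29 0.0013
-0.16 44 0.0032
-0.14 27 0.0005
-0.12 33 -0.0013
-0.1 33 -0.001
-0.08 35 -0.0011
-0.06 47 0.0015
-0.04 20 0.0015
-0.02 32 -0.0015
-0.0 31 -0.0016
0.02 28 -0.0013
0.04 36 -0.0005
0.06 26 0.0083
0.08 22 -0.001
0.1 22 -0.0017
0.12 27 -0.0015
0.14 26 -0.0015
0.16 41 0.0051
0.18 18 -0.0
```

View pics/s7.png

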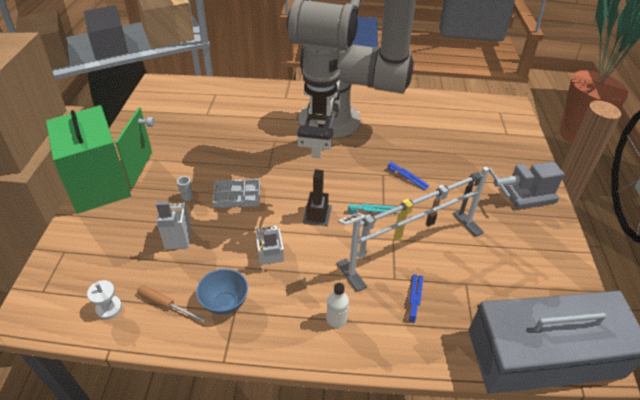

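```bash
python3 - <<'E'
from h import *
C=np.load('pics/C3.npy')
t=np.array([-.55,.835]);t/=np.linalg.norm(t);n=np.array([t[1],-t[0]]);c=np.array([.5698,.2461])
Q=C[150:300,320:510].reshape(-1,3);s=(Q[:,:2]-c)@t;r=(Q[:,:2]-c)@n
m=(abs(r)<.03)&(s>-.25)&(s<.25)&(Q[:,2]>.165)&(Q[:,2]<.21)
for k in np.arange(-.2,.215,.006):
    a=m&(s>=k)&(s<k+.006)
    if a.sum()>2:
        print(round(k+.003,3),a.sum(),'zmax %.4f'%np.percentile(Q[a,2],95),'r %.4f..%.4f'%(r[a].min(),r[a].max()), 'r at top %.4f'%np.mean(r[a][np.argsort(-Q[a,2])[:3]]))
# stay bar, z .12-.136
b=(abs(r)<.04)&(Q[:,2]>.122)&(Q[:,2]<.137)&(s>-.2)&(s<.2)
print('stay r',np.percentile(r[b],[5,25,50,75,95]))
# posts: z .02-.1
for zz in((.03,.1),(.1,.17)):
  b=(Q[:,2]>zz[0])&(Q[:,2]<zz[1])&(abs(r)<.025)&(abs(s-.01)>.175)&(abs(s-.01)<.22)
  for sg in(-1,1):
    d=b&(np.sign(s)==sg);print(zz,sg,d.sum(),np.percentile(s[d],[3,50,97]),np.percentile(r[d],[3,50,97]))
E
```

```text
-0.191 3 zmax 0.2096 r -0.0209..-0.0168 r at top -0.0182
-0.185 6 zmax 0.2096 r -0.0183..0.0016 r at top -0.0168
-0.179 51 zmax 0.2072 r -0.0185..0.0031 r at top -0.0105
-0.173 35 zmax 0.2056 r -0.0191..0.0042 r at top -0.0121
-0.167 9 zmax 0.1926 r -0.0007..0.0024 r at top 0.0005
-0.161 12 zmax 0.1929 r -0.0069..0.0021 r at top -0.0015
-0.155 27 zmax 0.1961 r -0.0121..0.0064 r at top -0.0023
-0.149 38 zmax 0.1964 r -0.0120..0.0107 r at top 0.0005
-0.143 38 zmax 0.1973 r -0.0121..0.0119 r at top -0.0022
-0.137 25 zmax 0.1960 r -0.0133..0.0104 r at top 0.0034
-0.131 12 zmax 0.1962 r -0.0087..0.0039 r at top -0.0040
-0.125 8 zmax 0.1935 r -0.0041..0.0010 r at top -0.0018
-0.119 11 zmax 0.1911 r -0.0077..0.0012 r at top -0.0022
-0.113 11 zmax 0.1923 r -0.0068..0.0018 r at top -0.0015
-0.107 9 zmax 0.1913 r -0.0079..0.0016 r at top -0.0007
-0.101 11 zmax 0.1922 r -0.0069..0.0030 r at top -0.0026
-0.095 12 zmax 0.1916 r -0.0080..0.0032 r at top -0.0005
-0.089 9 zmax 0.1912 r -0.0059..0.0025 r at top -0.0031
-0.083 9 zmax 0.1926 r -0.0045..0.0016 r at top -0.0007
-0.077 13 zmax 0.1923 r -0
[... 2444 characters left out ...]
7 r -0.0082..0.0056 r at top -0.0016
0.193 9 zmax 0.2036 r -0.0105..0.0013 r at top -0.0013
0.199 39 zmax 0.2057 r -0.0104..0.0033 r at top -0.0029
0.205 23 zmax 0.2063 r -0.0109..0.0038 r at top -0.0045
0.211 13 zmax 0.2052 r -0.0038..0.0033 r at top -0.0007
stay r [-0.01010419 -0.00460149 -0.00164692  0.0004823   0.00205326]
(0.03, 0.1) -1 126 [-0.1822807  -0.1780457  -0.16790074] [-0.0079119   0.0006635   0.00389668]
(0.03, 0.1) 1 129 [0.19623756 0.20010702 0.2123893 ] [-0.0086252   0.00101496  0.0048284 ]
(0.1, 0.17) -1 149 [-0.18214425 -0.17784598 -0.16865469] [-0.00888435  0.00097113  0.00353639]
(0.1, 0.17) 1 126 [0.18800196 0.20082493 0.21112659] [-0.00765951  0.00080039  0.00458164]
```

Call:
{"fn": "move_arm", "kwargs": {
  "deltas": [
    {"dp": [0.035,-0.085,0.197],"turn": [-18.8,0,0]},
    {"dp": [0.035,-0.085,0.197],"turn": [-18.8,0,0]},
    {"dp": [0.035,-0.085,0.197],"turn": [-18.8,0,0]},
    {"dp": [0.035,-0.085,0.197],"turn": [-18.8,0,0]},
    {"dp": [0.035,-0.085,0.197],"turn": [-18.8,0,0]},
    {"dp": [0.035,-0.085,0.197],"turn": [-18.8,0,0]},
    {"dp": [0.035,-0.085,0.197],"turn": [-18.8,0,0]},
    {"dp": [0.035,-0.085,0.197],"turn": [-18.8,0,0]}
  ],
  "hand": 0.05
}}

```text
time: 17.05
tool_pos: [0.6505, -0.1011, 0.1982]
tool_rot: [2.238, 1.57, 2.497]
contact_force: [0.0, 0.5, 0.3]
opening: 0.05
```

```bash
python3 - <<'E'
from h import *
p,d,i=cam('scene');save(p[150:290,200:380].repeat(4,0).repeat(4,1),'s8.png')
p,d,i=cam('wrist');save(p,'w8.png')
y=.254;n=np.array([np.cos(y),np.sin(y),0]); oo=np.array([.6085,-.1131])
go(np.r_[oo,.092]+.045*n,near([0,0,-1],n))
E
```

```text
t=17.15 q [-0.27  0.61  1.16  0.    1.37 -0.53] op 0.0498 F [-0.   0.   0.1]
TCP [ 0.6508 -0.1012  0.1991] -> dp [0.1071, -0.0009, 0.0009] turn [0.2, 0.0, -0.0] dist 0.107 ang 0.2
```

View pics/s8.png

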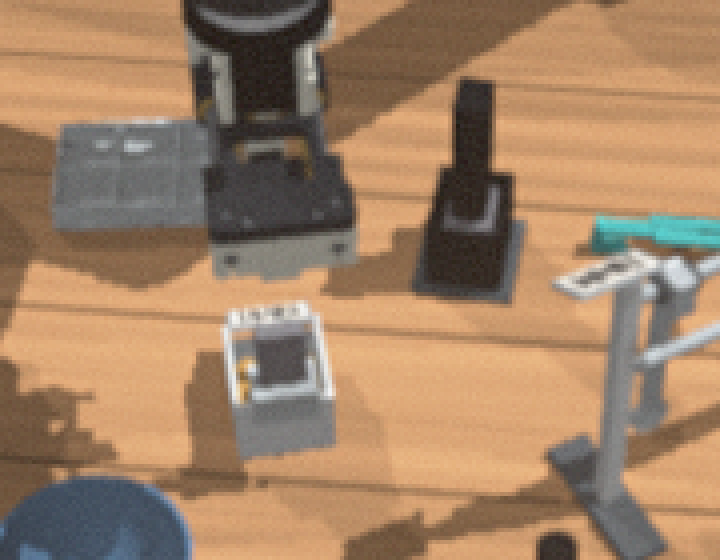

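View pics/w8.png

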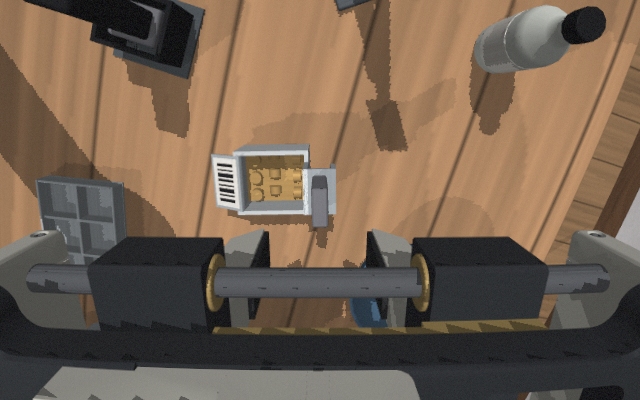

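Call:
{"fn": "move_arm", "kwargs": {
  "deltas": [
    {"dp": [0.04,-0.001,0.001],"turn": [0,0,0]},
    {"dp": [0.07,-0.001,0.001],"turn": [0,0,0]},
    {"dp": [0.09,-0.001,0.001],"turn": [0,0,0]},
    {"dp": [0.107,-0.001,0.001],"turn": [0,0,0]},
    {"dp": [0.107,-0.001,0.001],"turn": [0,0,0]},
    {"dp": [0.107,-0.001,0.001],"turn": [0,0,0]}
  ]
}}

```text
time: 17.75
tool_pos: [0.6528, -0.1024, 0.0924]
tool_rot: [-0.23, 1.57, 0.028]
contact_force: [-0.1, 0.1, 0.2]
opening: 0.05
```

Call:
{"fn": "move_arm", "kwargs": {
  "deltas": [
    {"dp": [0,0,0],"turn": [0,0,0]},
    {"dp": [0,0,0],"turn": [0,0,0]},
    {"dp": [0,0,0],"turn": [0,0,0]},
    {"dp": [0,0,0],"turn": [0,0,0]},
    {"dp": [0,0,0],"turn": [0,0,0]},
    {"dp": [0,0,0],"turn": [0,0,0]},
    {"dp": [0,0,0],"turn": [0,0,0]}
  ],
  "hand": 0,
  "squeeze": 30
}}

```text
time: 18.45
tool_pos: [0.6527, -0.1027, 0.0915]
tool_rot: [0.657, 1.571, 0.914]
contact_force: [-1.7, -1.1, 2.2]
opening: 0.0118
```

Call:
{"fn": "move_arm", "kwargs": {
  "deltas": [
    {"dp": [-0.02,0,0],"turn": [0,0,0]},
    {"dp": [-0.02,0,0],"turn": [0,0,0]},
    {"dp": [-0.02,0,0],"turn": [0,0,0]}
  ]
}}

```text
time: 18.75
tool_pos: [0.6529, -0.1026, 0.1112]
tool_rot: [-0.127, 1.57, 0.131]
contact_force: [0.4, -0.5, -1.9]
opening: 0.0114
```

```bash
python3 - <<'E'
from h import *
p,d,i=cam('scene');save(p[150:290,200:380].repeat(4,0).repeat(4,1),'s9.png')
p,d,i=cam('wrist');save(p,'w9.png')
print(robot.observe())
E
```

```text
{'time': 18.85, 'qpos': array([-2.71984194e-01,  6.88721895e-01,  1.26608290e+00,  4.32816607e-04,
        1.18803290e+00, -5.29643217e-01]), 'qvel': array([ 0.00010547,  0.00502399,  0.00120282, -0.00046215,  0.00414201,
        0.00183864]), 'joint_efforts': array([ 2.87220602e-03, -6.03758526e+01, -2.41920966e+01,  2.28263898e-02,
        1.02493109e-01, -8.78388310e-04]), 'tool_pos': array([ 0.65230231, -0.10247592,  0.11030874]), 'tool_rot': array([2.30015676, 1.56948818, 2.55765388]), 'contact_force': array([-0.24827354, -0.18479435, -0.76091013]), 'torque': array([-0.08942778, -0.01687029, -0.00040293]), 'opening': 0.011974377218535285}
```

View pics/s9.png

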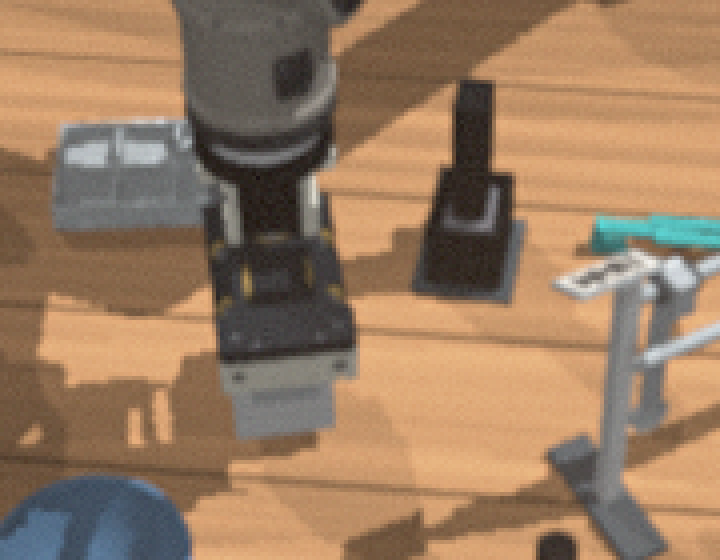

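View pics/w9.png

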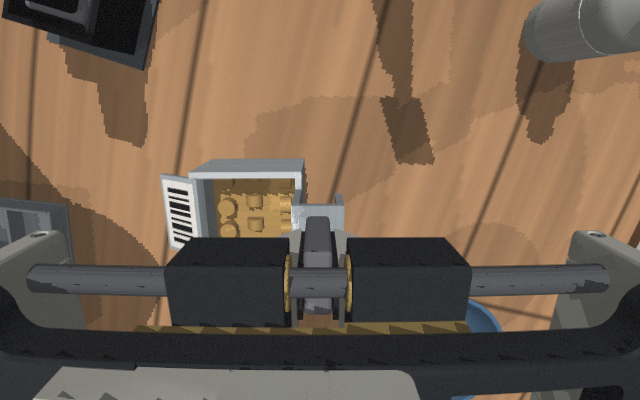

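Call:
{"fn": "move_arm", "kwargs": {
  "deltas": [
    {"dp": [-0.04,0,0],"turn": [0,0,0]},
    {"dp": [-0.08,0,0],"turn": [0,0,0]},
    {"dp": [-0.12,0,0],"turn": [0,0,0]},
    {"dp": [-0.15,0,0],"turn": [0,0,0]},
    {"dp": [-0.17,0,0],"turn": [0,0,0]},
    {"dp": [-0.17,0,0],"turn": [0,0,0]}
  ]
}}

```text
time: 19.45
tool_pos: [0.6538, -0.1029, 0.2841]
tool_rot: [-0.46, 1.565, -0.203]
contact_force: [0.5, -0.5, -1.0]
opening: 0.0116
```

```bash
cat >> h.py <<'E'
RY=.583; RO=np.array([.5600,.2564]); RN=np.array([np.cos(RY),np.sin(RY)]); RT=np.array([-RN[1],RN[0]])
def rp(s,r,z): return np.r_[RO+s*RT+r*RN,z]
RR=lambda: near([0,0,-1],[*RN,0])
E
python3 - <<'E'
from h import *
go(rp(.106,-.12,.28),RR())
E
```

```text
t=19.45 q [-0.27  0.58  0.99  0.    1.57 -0.53] op 0.0116 F [ 0.5 -0.5 -1. ]
TCP [ 0.6538 -0.1029  0.2841] -> dp [0.0022, 0.4334, -0.1468] turn [-18.6, 0.3, 0.2] dist 0.458 ang 18.6
```

Call:
{"fn": "move_arm", "kwargs": {
  "deltas": [
    {"dp": [0,0.04,-0.013],"turn": [-2,0,0]},
    {"dp": [0,0.08,-0.027],"turn": [-4,0,0]},
    {"dp": [0,0.12,-0.041],"turn": [-6,0,0]},
    {"dp": [0,0.16,-0.054],"turn": [-8,0,0]},
    {"dp": [0,0.2,-0.068],"turn": [-10,0,0]},
    {"dp": [0,0.24,-0.081],"turn": [-12,0,0]},
    {"dp": [0,0.28,-0.095],"turn": [-14,0,0]},
    {"dp": [0,0.32,-0.108],"turn": [-16,0,0]},
    {"dp": [0,0.36,-0.122],"turn": [-18,0,0]},
    {"dp": [0,0.4,-0.135],"turn": [-18.6,0,0]}
  ]
}}

```text
time: 20.45
tool_pos: [0.4184, 0.2506, 0.2793]
tool_rot: [2.886, 1.568, -2.814]
contact_force: [0.6, -0.1, -1.9]
opening: 0.0122
```

```bash
python3 - <<'E'
from h import *
p,d,i=cam('scene');save(p[110:250,300:480].repeat(4,0).repeat(4,1),'s10.png');C=cloud(d,i);np.save('pics/C4.npy',C)
go(rp(.106,-.06,.26),RR())
E
```

```text
t=20.50 q [ 0.39  0.24  1.53  0.    1.38 -0.2 ] op 0.0119 F [-4.1  6.6 -1.3]
TCP [0.4149 0.2552 0.2795] -> dp [0.0194, 0.0267, 0.062] turn [0.2, -0.2, -0.3] dist 0.070 ang 0.4
```

View pics/s10.png

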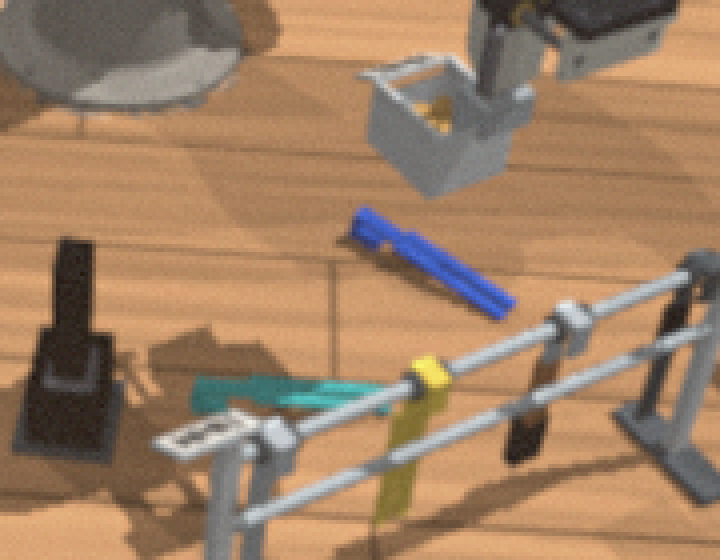

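Call:
{"fn": "move_arm", "kwargs": {
  "deltas": [
    {"dp": [0.008,0.027,0.03],"turn": [0,0,0]},
    {"dp": [0.015,0.027,0.062],"turn": [0,0,0]},
    {"dp": [0.019,0.027,0.062],"turn": [0,0,0]},
    {"dp": [0.019,0.027,0.062],"turn": [0,0,0]}
  ]
}}

```text
time: 20.9
tool_pos: [0.4564, 0.3058, 0.2595]
tool_rot: [3.029, 1.566, -2.672]
contact_force: [-0.9, -1.3, -0.6]
opening: 0.0113
```

```bash
python3 - <<'E'
from h import *
p,d,i=cam('scene');save(p[110:250,340:520].repeat(4,0).repeat(4,1),'s11.png');C=cloud(d,i)
go(rp(.106,0,.25),RR())
T,R0,_=pose()
# bin points: within tool vicinity
Q=C[100:260,330:520].reshape(-1,3);D=Q[:,:2]-RO; s=D@RT;r=D@RN
b=(abs(s-.106)<.06)&(r>-.2)&(r<-.02)&(Q[:,2]>T[2]-.09)&(Q[:,2]<T[2]-.055)
n=R0.apply([0,0,1]);n=n*np.sign(n[0]);tt=np.array([-n[1],n[0]]);n=n[:2]
rel=Q[b,:2]-T[:2]; a=rel@n; c=rel@tt; print(b.sum(),'bin wall x rel TCP (exp -.010)',np.percentile(a,[50,90,97]),'lateral',np.percentile(c,[1,99]),np.percentile(c,[1,99]).mean())
E
```

```text
t=20.95 q [ 0.45  0.37  1.39 -0.    1.39 -0.13] op 0.0119 F [-0.5  0.1 -1.5]
TCP [0.4564 0.3056 0.2605] -> dp [0.0103, 0.008, 0.0594] turn [-0.1, -0.2, -0.0] dist 0.061 ang 0.2
526 bin wall x rel TCP (exp -.010) [-0.04086236 -0.01020124 -0.00928125] lateral [-0.03182925  0.032719  ] 0.00044487421740015826
```

View pics/s11.png

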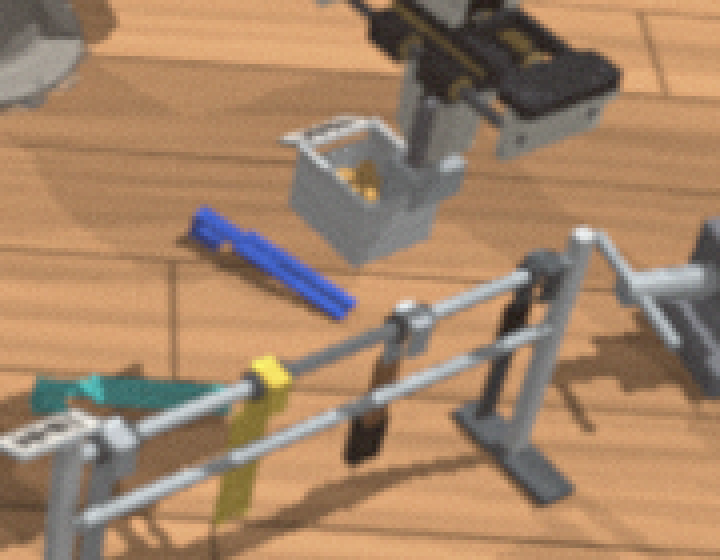

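Call:
{"fn": "move_arm", "kwargs": {
  "deltas": [
    {"dp": [0.01,0.008,0.02],"turn": [0,0,0]},
    {"dp": [0.01,0.008,0.04],"turn": [0,0,0]},
    {"dp": [0.01,0.008,0.059],"turn": [0,0,0]},
    {"dp": [0.01,0.008,0.059],"turn": [0,0,0]},
    {"dp": [0.01,0.008,0.059],"turn": [0,0,0]}
  ]
}}

```text
time: 21.45
tool_pos: [0.5016, 0.3446, 0.2522]
tool_rot: [3.007, 1.57, -2.695]
contact_force: [0.4, -0.2, -1.5]
opening: 0.0118
```

```bash
python3 - <<'E'
from h import *
p,d,i=cam('scene');save(p[110:250,360:540].repeat(4,0).repeat(4,1),'s12.png')
p,d,i=cam('side');save(p[130:360,200:400].repeat(2,0).repeat(3,1),'sd12.png')
p,d,i=cam('wrist');save(p,'w12.png')
go(rp(.106,0,.2015),RR())
E
```

```text
t=21.60 q [ 0.48  0.48  1.23  0.    1.43 -0.11] op 0.0122 F [-0.8 -0.6 -1.6]
TCP [0.5015 0.3449 0.2528] -> dp [0.0513, -0.0001, 0.0001] turn [-0.1, 0.0, -0.0] dist 0.051 ang 0.1
```

View pics/s12.png

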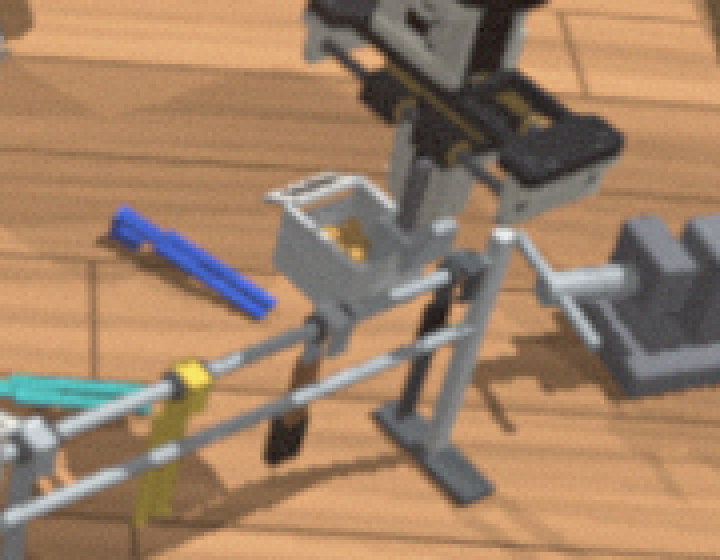

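View pics/w12.png

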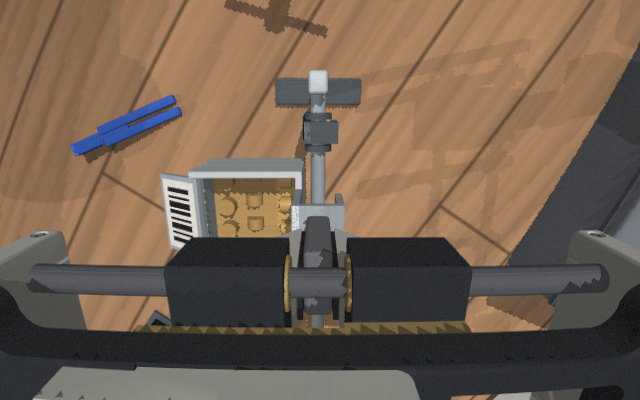

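Call:
{"fn": "move_arm", "kwargs": {
  "deltas": [
    {"dp": [0.01,0,0],"turn": [0,0,0]},
    {"dp": [0.02,0,0],"turn": [0,0,0]},
    {"dp": [0.03,0,0],"turn": [0,0,0]},
    {"dp": [0.038,0,0],"turn": [0,0,0]},
    {"dp": [0.044,0,0],"turn": [0,0,0]},
    {"dp": [0.046,0,0],"turn": [0,0,0]},
    {"dp": [0.046,0,0],"turn": [0,0,0]}
  ]
}}

```text
time: 22.3
tool_pos: [0.5021, 0.3455, 0.2061]
tool_rot: [2.201, 1.571, 2.783]
contact_force: [0.7, 0.1, -0.9]
opening: 0.012
```

Call:
{"fn": "move_arm", "kwargs": {
  "deltas": [
    {"dp": [0.002,0,0],"turn": [0,0,0]},
    {"dp": [0.004,0,0],"turn": [0,0,0]},
    {"dp": [0.005,0,0],"turn": [0,0,0]},
    {"dp": [0.005,0,0],"turn": [0,0,0]}
  ]
}}

```text
time: 22.7
tool_pos: [0.5022, 0.3456, 0.2016]
tool_rot: [0.023, 1.57, 0.605]
contact_force: [-0.1, -0.1, -2.3]
opening: 0.0121
```

```bash
python3 - <<'E'
from h import *
p,d,i=cam('scene');save(p[130:250,400:540].repeat(5,0).repeat(5,1),'s13.png')
go(rp(.106,0,.2015),RR())
E
```

```text
t=22.75 q [ 0.48  0.52  1.32  0.    1.31 -0.11] op 0.0119 F [ 0.5  0.3 -1.4]
TCP [0.5022 0.3455 0.2016] -> dp [0.0001, -0.0002, -0.0008] turn [-0.0, 0.0, 0.0] dist 0.001 ang 0.1
```

View pics/s13.png

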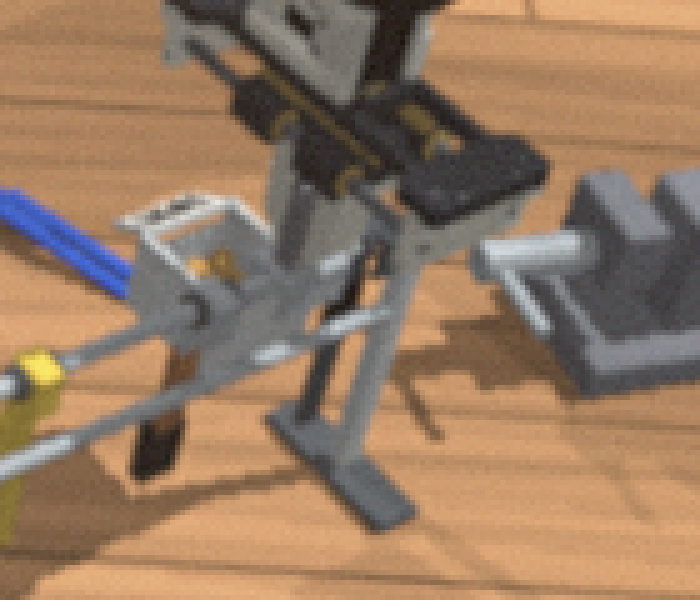

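Call:
{"fn": "move_arm", "kwargs": {
  "deltas": [
    {"dp": [0.001,0,0],"turn": [0,0,0]},
    {"dp": [0.002,0,0],"turn": [0,0,0]},
    {"dp": [0.002,0,0],"turn": [0,0,0]},
    {"dp": [0.002,0,0],"turn": [0,0,0]}
  ]
}}

```text
time: 23.15
tool_pos: [0.5022, 0.3456, 0.2014]
tool_rot: [-0.129, 1.569, 0.453]
contact_force: [-3.0, -1.3, 8.6]
opening: 0.0116
```

Call:
{"fn": "move_arm", "kwargs": {
  "deltas": [
    {"dp": [-0.001,0,0],"turn": [0,0,0]},
    {"dp": [-0.001,0,0],"turn": [0,0,0]},
    {"dp": [-0.001,0,0],"turn": [0,0,0]},
    {"dp": [-0.001,0,0],"turn": [0,0,0]},
    {"dp": [-0.001,0,0],"turn": [0,0,0]},
    {"dp": [-0.001,0,0],"turn": [0,0,0]}
  ],
  "hand": 0.05
}}

```text
time: 23.75
tool_pos: [0.5022, 0.3455, 0.2003]
tool_rot: [0.167, 1.571, 0.75]
contact_force: [-1.0, -0.5, -0.0]
opening: 0.0497
```

```bash
python3 - <<'E'
from h import *
p,d,i=cam('wrist');save(p,'w14.png')
go(rp(.106,0,.3),RR())
E
```

```text
t=23.80 q [ 0.48  0.52  1.32  0.    1.31 -0.11] op 0.0496 F [ 0.  -0.4 -0. ]
TCP [0.5022 0.3455 0.2003] -> dp [-0.0997, -0.0002, -0.0008] turn [-0.0, 0.0, -0.0] dist 0.100 ang 0.1
```

View pics/w14.png

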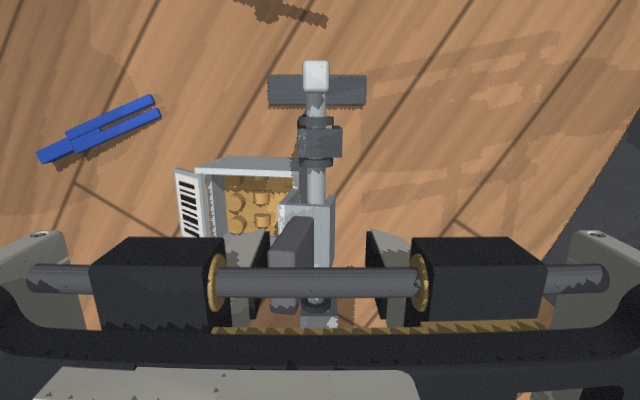

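Call:
{"fn": "move_arm", "kwargs": {
  "deltas": [
    {"dp": [0,0,-0.006],"turn": [0,0,0]},
    {"dp": [0,0,-0.006],"turn": [0,0,0]},
    {"dp": [-0.03,0,-0.006],"turn": [0,0,0]},
    {"dp": [-0.06,0,-0.006],"turn": [0,0,0]},
    {"dp": [-0.1,0,-0.006],"turn": [0,0,0]},
    {"dp": [-0.1,0,-0.006],"turn": [0,0,0]}
  ],
  "hand": 0.06
}}

```text
time: 24.4
tool_pos: [0.4988, 0.3431, 0.3067]
tool_rot: [-0.096, 1.559, 0.486]
contact_force: [0.5, 0.4, -0.0]
opening: 0.0601
```

```bash
python3 - <<'E'
from h import *
p,d,i=cam('scene');save(p,'s15.png');C=cloud(d,i)
save(p[130:250,400:540].repeat(5,0).repeat(5,1),'s15c.png')
y,o,o2=binpose(C,(150,195,195,255),.1)
n=np.array([np.cos(y),np.sin(y),0]); 
go(np.r_[o,.25]+.045*n,near([0,0,-1],n))
E
```

```text
yaw 0.15498672526893853 wall x 0.5557923263415536 wall y [-0.48092801 -0.42009639] -0.4505122015056815 tabtop x [0.56063355 0.57519776] 0.5679156562344096 y [-0.46418112 -0.43562684] -0.44990398222537653 n 370 768 62
origin from tab [ 0.58609809 -0.36379033] from wall [ 0.5840941  -0.36471903]
t=24.45 q [ 0.48  0.45  1.15  0.    1.54 -0.11] op 0.0604 F [ 0.7  0.2 -1.1]
TCP [0.498  0.3427 0.3036] -> dp [0.0522, -0.6571, -0.2743] turn [24.5, 0.4, -0.0] dist 0.714 ang 24.5
```

View pics/s15.png

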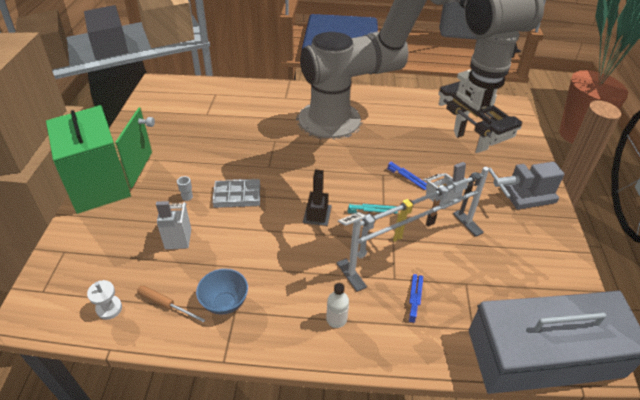

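View pics/s15c.png

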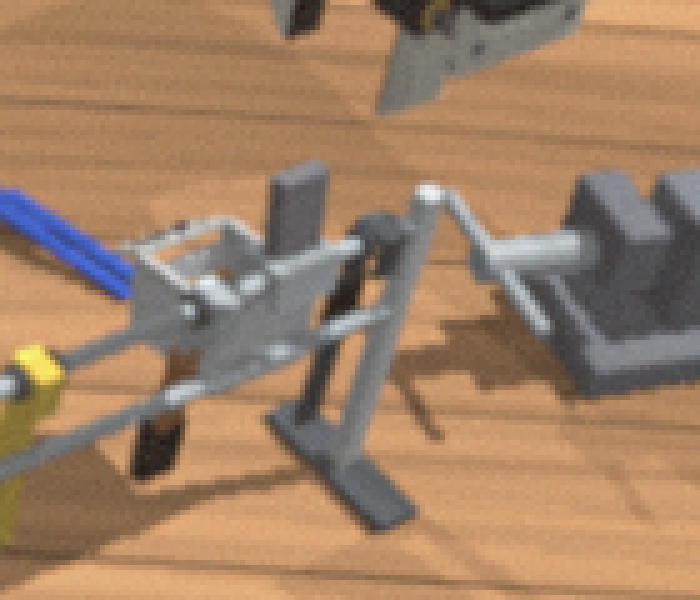

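Call:
{"fn": "move_arm", "kwargs": {
  "deltas": [
    {"dp": [0,-0.657,-0.274],"turn": [24.5,0,0]},
    {"dp": [0,-0.657,-0.274],"turn": [24.5,0,0]},
    {"dp": [0,-0.657,-0.274],"turn": [24.5,0,0]},
    {"dp": [0,-0.657,-0.274],"turn": [24.5,0,0]},
    {"dp": [0,-0.657,-0.274],"turn": [24.5,0,0]},
    {"dp": [0,-0.657,-0.274],"turn": [24.5,0,0]},
    {"dp": [0,-0.657,-0.274],"turn": [24.5,0,0]},
    {"dp": [0,-0.657,-0.274],"turn": [24.5,0,0]},
    {"dp": [0,-0.657,-0.274],"turn": [24.5,0,0]},
    {"dp": [0,-0.657,-0.274],"turn": [24.5,0,0]}
  ],
  "hand": 0.05
}}

```text
time: 25.45
tool_pos: [0.5896, -0.151, 0.2991]
tool_rot: [2.349, 1.569, 2.503]
contact_force: [0.0, 0.1, -0.0]
opening: 0.0499
```

```bash
python3 - <<'E'
from h import *
p,d,i=cam('scene');C=cloud(d,i)
y,o,o2=binpose(C,(150,195,195,255),.1)
y=.157;n=np.array([np.cos(y),np.sin(y),0]); o=np.array([.5855,-.3641])
go(np.r_[o,.25]+.045*n,near([0,0,-1],n))
E
```

```text
yaw 0.1584158442933371 wall x 0.5543370195142974 wall y [-0.48281396 -0.42186518] -0.4523395721083381 tabtop x [0.56082104 0.57335922] 0.567090130554304 y [-0.4665146  -0.43784623] -0.45218041499418593 n 380 780 61
origin from tab [ 0.58688605 -0.36415655] from wall [ 0.58419252 -0.36474803]
t=25.50 q [-0.39  0.47  1.13 -0.    1.54 -0.53] op 0.0499 F [-1.8 -4.4 -0.6]
TCP [ 0.5901 -0.1588  0.298 ] -> dp [0.0486, -0.2018, 0.0102] turn [-0.5, -0.1, 0.2] dist 0.208 ang 0.5
```

Call:
{"fn": "move_arm", "kwargs": {
  "deltas": [
    {"dp": [0.01,-0.045,0.01],"turn": [0,0,0]},
    {"dp": [0.02,-0.09,0.01],"turn": [0,0,0]},
    {"dp": [0.03,-0.135,0.01],"turn": [0,0,0]},
    {"dp": [0.04,-0.18,0.01],"turn": [0,0,0]},
    {"dp": [0.049,-0.202,0.01],"turn": [0,0,0]},
    {"dp": [0.049,-0.202,0.01],"turn": [0,0,0]},
    {"dp": [0.049,-0.202,0.01],"turn": [0,0,0]}
  ]
}}

```text
time: 26.2
tool_pos: [0.6307, -0.3467, 0.2496]
tool_rot: [2.098, 1.568, 2.252]
contact_force: [1.1, 0.6, -0.3]
opening: 0.0503
```

```bash
python3 - <<'E'
from h import *
y=.158;n=np.array([np.cos(y),np.sin(y),0]); o=np.array([.5855,-.3641])
go(np.r_[o,.142]+.045*n,near([0,0,-1],n))
p,d,i=cam('wrist');save(p,'w16.png')
E
```

```text
t=26.20 q [-0.61  0.72  0.81  0.    1.61 -0.76] op 0.0503 F [ 1.1  0.6 -0.3]
TCP [ 0.6307 -0.3467  0.2496] -> dp [0.1076, -0.0103, -0.0022] turn [-0.2, -0.1, -0.1] dist 0.108 ang 0.3
```

View pics/w16.png

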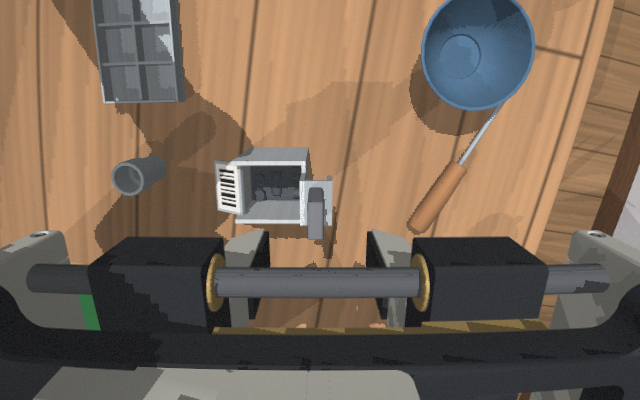

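Call:
{"fn": "move_arm", "kwargs": {
  "deltas": [
    {"dp": [0.03,0,-0.002],"turn": [0,0,0]},
    {"dp": [0.03,0,-0.002],"turn": [0,0,0]},
    {"dp": [0.03,0,-0.002],"turn": [0,0,0]}
  ]
}}

```text
time: 26.55
tool_pos: [0.6293, -0.346, 0.222]
tool_rot: [1.587, 1.57, 1.743]
contact_force: [0.4, -0.6, 0.2]
opening: 0.0501
```

```bash
python3 - <<'E'
from h import *
y=.158;n=np.array([np.cos(y),np.sin(y),0]); o=np.array([.5855,-.3641])
go(np.r_[o,.142]+.045*n,near([0,0,-1],n))
E
```

```text
t=26.55 q [-0.61  0.73  0.88  0.    1.53 -0.77] op 0.0501 F [ 0.4 -0.6  0.2]
TCP [ 0.6293 -0.346   0.222 ] -> dp [0.08, -0.011, -0.001] turn [-0.1, -0.0, -0.0] dist 0.081 ang 0.1
```

Call:
{"fn": "move_arm", "kwargs": {
  "deltas": [
    {"dp": [0,-0.011,-0.001],"turn": [0,0,0]},
    {"dp": [0.015,-0.011,-0.001],"turn": [0,0,0]},
    {"dp": [0.035,-0.011,-0.001],"turn": [0,0,0]},
    {"dp": [0.055,-0.011,-0.001],"turn": [0,0,0]},
    {"dp": [0.07,-0.011,-0.001],"turn": [0,0,0]},
    {"dp": [0.08,-0.011,-0.001],"turn": [0,0,0]},
    {"dp": [0.08,-0.011,-0.001],"turn": [0,0,0]},
    {"dp": [0.08,-0.011,-0.001],"turn": [0,0,0]}
  ]
}}

```text
time: 27.35
tool_pos: [0.6303, -0.359, 0.1425]
tool_rot: [-0.598, 1.569, -0.444]
contact_force: [0.6, -0.1, 0.4]
opening: 0.05
```

```bash
python3 - <<'E'
from h import *
y=.158;n=np.array([np.cos(y),np.sin(y),0]); o=np.array([.5855,-.3641])
go(np.r_[o,.142]+.045*n,near([0,0,-1],n))
p,d,i=cam('wrist');save(p,'w17.png')
E
```

```text
t=27.35 q [-0.62  0.78  0.98  0.    1.37 -0.78] op 0.0500 F [ 0.6 -0.1  0.4]
TCP [ 0.6303 -0.359   0.1425] -> dp [0.0005, 0.002, -0.0001] turn [-0.2, 0.1, 0.1] dist 0.002 ang 0.2
```

View pics/w17.png

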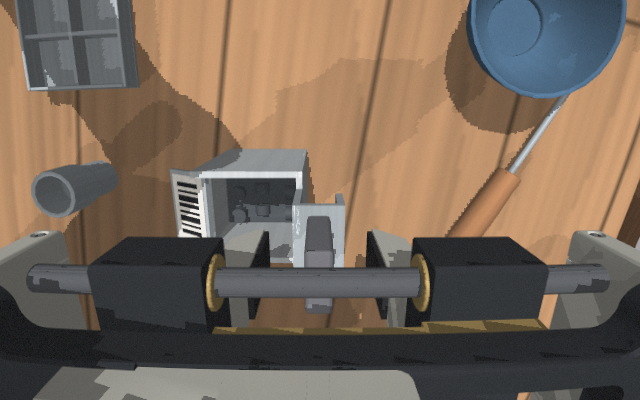

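Tab (318,260) is centred between the fingers; correct 2 mm and grip.

Call:
{"fn": "move_arm", "kwargs": {
  "deltas": [
    {"dp": [0,0.002,0],"turn": [0,0,0]},
    {"dp": [0,0.002,0],"turn": [0,0,0]}
  ]
}}

```text
time: 27.6
tool_pos: [0.6299, -0.3564, 0.1423]
tool_rot: [-0.421, 1.569, -0.266]
contact_force: [0.4, -0.5, -0.9]
opening: 0.0502
```

Call:
{"fn": "move_arm", "kwargs": {
  "deltas": [
    {"dp": [0,0,0],"turn": [0,0,0]},
    {"dp": [0,0,0],"turn": [0,0,0]},
    {"dp": [0,0,0],"turn": [0,0,0]},
    {"dp": [0,0,0],"turn": [0,0,0]},
    {"dp": [0,0,0],"turn": [0,0,0]},
    {"dp": [0,0,0],"turn": [0,0,0]},
    {"dp": [0,0,0],"turn": [0,0,0]}
  ],
  "hand": 0,
  "squeeze": 30
}}

```text
time: 28.3
tool_pos: [0.6296, -0.3564, 0.141]
tool_rot: [1.059, 1.57, 1.213]
contact_force: [1.0, 0.4, -1.6]
opening: 0.012
```

Call:
{"fn": "move_arm", "kwargs": {
  "deltas": [
    {"dp": [-0.03,0,0],"turn": [0,0,0]},
    {"dp": [-0.07,0,0],"turn": [0,0,0]},
    {"dp": [-0.11,0,0],"turn": [0,0,0]},
    {"dp": [-0.15,0,0],"turn": [0,0,0]},
    {"dp": [-0.18,0,0],"turn": [0,0,0]},
    {"dp": [-0.18,0,0],"turn": [0,0,0]},
    {"dp": [-0.18,0,0],"turn": [0,0,0]},
    {"dp": [-0.18,0,0],"turn": [0,0,0]}
  ]
}}

```text
time: 29.1
tool_pos: [0.629, -0.3562, 0.3184]
tool_rot: [2.276, 1.566, 2.43]
contact_force: [0.1, -0.0, -2.4]
opening: 0.0115
```

```bash
python3 - <<'E'
from h import *
go(rp(0,-.12,.32),RR())
p,d,i=cam('scene');save(p,'s18.png')
E
```

```text
t=29.10 q [-0.62  0.74  0.61  0.    1.8  -0.78] op 0.0115 F [ 0.1 -0.  -2.4]
TCP [ 0.629  -0.3562  0.3184] -> dp [0.0006, 0.566, -0.0831] turn [-24.5, -0.1, -0.2] dist 0.572 ang 24.6
```

View pics/s18.png

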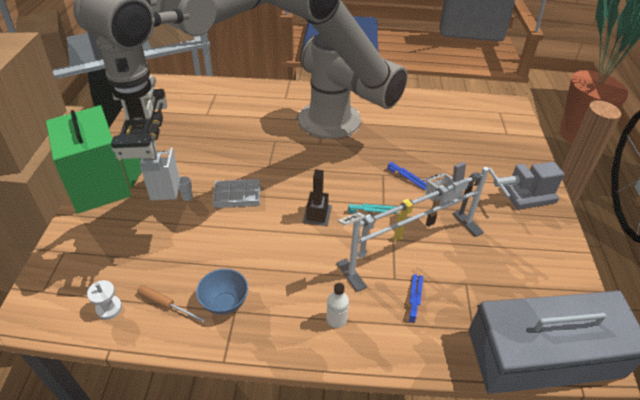

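Call:
{"fn": "move_arm", "kwargs": {
  "deltas": [
    {"dp": [-0.02,0.04,-0.006],"turn": [-2,0,0]},
    {"dp": [-0.02,0.08,-0.012],"turn": [-4,0,0]},
    {"dp": [-0.02,0.12,-0.018],"turn": [-6,0,0]},
    {"dp": [-0.02,0.165,-0.024],"turn": [-8,0,0]},
    {"dp": [-0.02,0.21,-0.031],"turn": [-10,0,0]},
    {"dp": [-0.02,0.255,-0.037],"turn": [-12,0,0]},
    {"dp": [-0.02,0.3,-0.044],"turn": [-14,0,0]},
    {"dp": [-0.02,0.345,-0.05],"turn": [-16,0,0]},
    {"dp": [-0.02,0.39,-0.057],"turn": [-18,0,0]},
    {"dp": [-0.02,0.43,-0.063],"turn": [-20,0,0]}
  ]
}}

```text
time: 30.15
tool_pos: [0.4994, 0.0606, 0.3401]
tool_rot: [2.354, 1.569, 2.859]
contact_force: [0.2, -0.1, -1.8]
opening: 0.0116
```

Call:
{"fn": "move_arm", "kwargs": {
  "deltas": [
    {"dp": [0,0,0],"turn": [0,0,0]},
    {"dp": [0,0,0],"turn": [0,0,0]}
  ]
}}

```text
time: 30.35
tool_pos: [0.5005, 0.0592, 0.3405]
tool_rot: [2.855, 1.57, -2.922]
contact_force: [1.0, -0.7, -3.1]
opening: 0.0118
```

```bash
python3 - <<'E'
from h import *
go(rp(0,-.12,.34),RR())
p,d,i=cam('scene');save(p,'s19.png')
E
```

```text
t=30.35 q [-0.03  0.24  1.36 -0.    1.55 -0.54] op 0.0118 F [ 1.  -0.7 -3.1]
TCP [0.5005 0.0592 0.3405] -> dp [0.0005, 0.1344, 0.0279] turn [-4.4, -0.1, -0.0] dist 0.137 ang 4.4
```

View pics/s19.png

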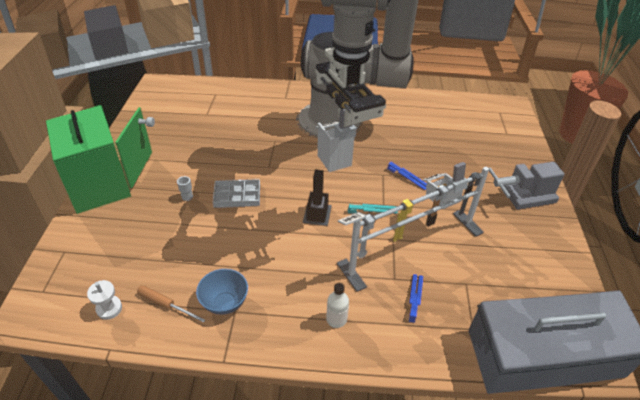

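Call:
{"fn": "move_arm", "kwargs": {
  "deltas": [
    {"dp": [0,0.045,0.01],"turn": [-2,0,0]},
    {"dp": [0,0.09,0.02],"turn": [-4.4,0,0]},
    {"dp": [0.02,0.134,0.028],"turn": [-4.4,0,0]},
    {"dp": [0.05,0.134,0.05],"turn": [-4.4,0,0]},
    {"dp": [0.08,0.134,0.08],"turn": [-4.4,0,0]},
    {"dp": [0.08,0.134,0.088],"turn": [-4.4,0,0]},
    {"dp": [0.08,0.134,0.088],"turn": [-4.4,0,0]},
    {"dp": [0.08,0.134,0.088],"turn": [-4.4,0,0]}
  ]
}}

```text
time: 31.2
tool_pos: [0.5139, 0.2175, 0.2622]
tool_rot: [-0.437, 1.57, 0.142]
contact_force: [-0.9, 0.1, -2.2]
opening: 0.012
```

```bash
python3 - <<'E'
from h import *
p,d,i=cam('scene');save(p[110:250,310:490].repeat(4,0).repeat(4,1),'s20.png');C=cloud(d,i)
go(rp(0,0,.25),RR())
T,R0,_=pose()
Q=C[100:260,300:520].reshape(-1,3);D=Q[:,:2]-RO; s=D@RT;r=D@RN
n=R0.apply([0,0,1]);n=n*np.sign(n[0]);tt=np.array([-n[1],n[0]]);n=n[:2]
for lo,hi in((-.13,-.09),(-.09,-.05)):
    b=(abs(s)<.06)&(r>-.2)&(r<-.02)&(Q[:,2]>T[2]+lo)&(Q[:,2]<T[2]+hi)
    rel=Q[b,:2]-T[:2]; a=rel@n; c=rel@tt; print(b.sum(),'wall x rel TCP (exp -.010)',np.percentile(a,[50,90,97]),'lateral',np.percentile(c,[1,99]),np.percentile(c,[1,99]).mean())
E
```

```text
t=31.25 q [ 0.26  0.38  1.37 -0.    1.39 -0.32] op 0.0121 F [ 0.3  0.3 -2.5]
TCP [0.5138 0.2176 0.2627] -> dp [0.0128, 0.0072, 0.0599] turn [-0.2, 0.1, 0.0] dist 0.062 ang 0.3
440 wall x rel TCP (exp -.010) [-0.01425874 -0.00913595 -0.00780525] lateral [-0.03336304  0.02722343] -0.0030698075613782155
597 wall x rel TCP (exp -.010) [-0.03814981 -0.00983699 -0.00879614] lateral [-0.03374632  0.02776706] -0.0029896315274592546
```

View pics/s20.png

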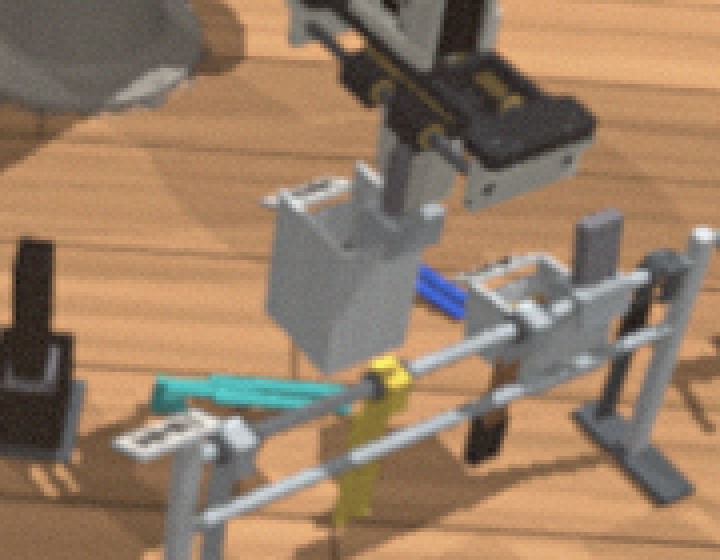

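Call:
{"fn": "move_arm", "kwargs": {
  "deltas": [
    {"dp": [0.01,0.01,0.02],"turn": [0,0,0]},
    {"dp": [0.01,0.01,0.04],"turn": [0,0,0]},
    {"dp": [0.01,0.01,0.06],"turn": [0,0,0]},
    {"dp": [0.01,0.01,0.06],"turn": [0,0,0]},
    {"dp": [0.01,0.01,0.06],"turn": [0,0,0]},
    {"dp": [0.01,0.01,0.06],"turn": [0,0,0]}
  ]
}}

```text
time: 31.85
tool_pos: [0.5576, 0.2591, 0.2523]
tool_rot: [-0.291, 1.57, 0.289]
contact_force: [1.0, 0.8, -2.9]
opening: 0.0122
```

```bash
python3 - <<'E'
from h import *
p,d,i=cam('wrist');save(p,'w21.png')
go(rp(.003,0,.2015),RR())
E
```

```text
t=31.90 q [ 0.31  0.49  1.21  0.    1.43 -0.27] op 0.0119 F [-0.8 -0.6 -3.4]
TCP [0.5576 0.2591 0.2522] -> dp [0.0507, -0.0006, 0.0005] turn [-0.2, 0.0, 0.0] dist 0.051 ang 0.2
```

View pics/w21.png

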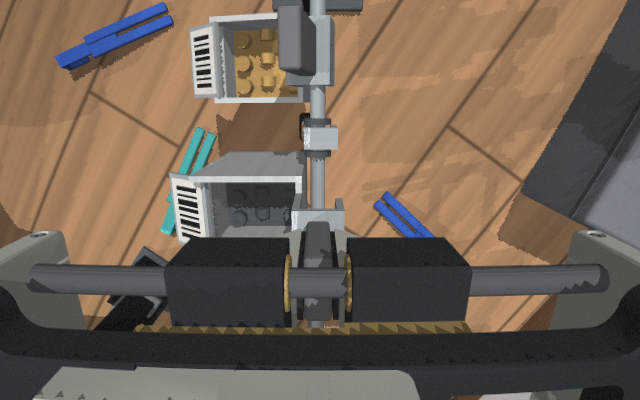

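Bar (318,180) lies straight under tab and hook (318,220). Lower.

Call:
{"fn": "move_arm", "kwargs": {
  "deltas": [
    {"dp": [0.01,0,0],"turn": [0,0,0]},
    {"dp": [0.02,0,0],"turn": [0,0,0]},
    {"dp": [0.03,0,0],"turn": [0,0,0]},
    {"dp": [0.038,0,0],"turn": [0,0,0]},
    {"dp": [0.044,0,0],"turn": [0,0,0]},
    {"dp": [0.046,0,0],"turn": [0,0,0]},
    {"dp": [0.046,0,0],"turn": [0,0,0]}
  ]
}}

```text
time: 32.6
tool_pos: [0.5581, 0.2598, 0.2051]
tool_rot: [2.096, 1.571, 2.677]
contact_force: [-0.8, 0.7, -2.2]
opening: 0.0121
```

Call:
{"fn": "move_arm", "kwargs": {
  "deltas": [
    {"dp": [0.002,0,0],"turn": [0,0,0]},
    {"dp": [0.004,0,0],"turn": [0,0,0]},
    {"dp": [0.006,0,0],"turn": [0,0,0]},
    {"dp": [0.007,0,0],"turn": [0,0,0]},
    {"dp": [0.007,0,0],"turn": [0,0,0]}
  ]
}}

```text
time: 33.1
tool_pos: [0.5584, 0.2599, 0.2009]
tool_rot: [-0.268, 1.568, 0.312]
contact_force: [-3.4, -1.6, 10.3]
opening: 0.0121
```

Contact of 10 N at the expected height: resting on the bar. Release.

Call:
{"fn": "move_arm", "kwargs": {
  "deltas": [
    {"dp": [-0.001,0,0],"turn": [0,0,0]},
    {"dp": [-0.001,0,0],"turn": [0,0,0]},
    {"dp": [-0.001,0,0],"turn": [0,0,0]},
    {"dp": [-0.001,0,0],"turn": [0,0,0]},
    {"dp": [-0.001,0,0],"turn": [0,0,0]},
    {"dp": [-0.001,0,0],"turn": [0,0,0]}
  ],
  "hand": 0.05
}}

```text
time: 33.7
tool_pos: [0.5582, 0.2598, 0.1993]
tool_rot: [0.338, 1.571, 0.919]
contact_force: [0.0, 0.5, -0.4]
opening: 0.0491
```

Call:
{"fn": "move_arm", "kwargs": {
  "deltas": [
    {"dp": [0,0,-0.006],"turn": [0,0,0]},
    {"dp": [0,0,-0.006],"turn": [0,0,0]},
    {"dp": [0,0,-0.006],"turn": [0,0,0]}
  ],
  "hand": 0.06
}}

```text
time: 34.0
tool_pos: [0.553, 0.2564, 0.1996]
tool_rot: [0.035, 1.57, 0.615]
contact_force: [-0.5, 0.2, -0.3]
opening: 0.0596
```

```bash
python3 - <<'E'
from h import *
p,d,i=cam('wrist');save(p,'w22.png')
go(rp(0,0,.3),RR())
E
```

```text
t=34.05 q [ 0.31  0.52  1.32  0.    1.3  -0.27] op 0.0597 F [-0.5  0.2  0.2]
TCP [0.5531 0.2565 0.1996] -> dp [-0.1004, -0.0038, 0.0058] turn [-0.2, 0.0, 0.0] dist 0.101 ang 0.2
```

View pics/w22.png

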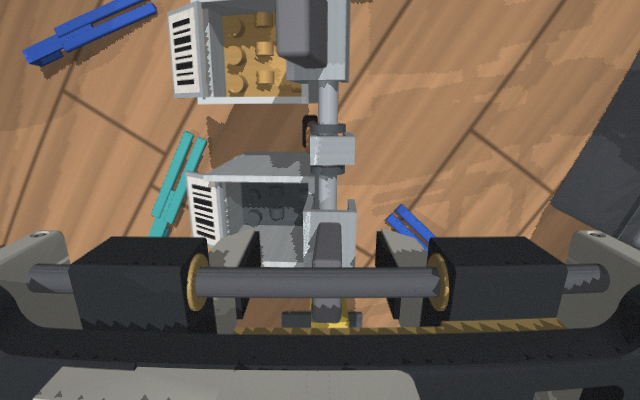

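Call:
{"fn": "move_arm", "kwargs": {
  "deltas": [
    {"dp": [-0.03,0,0],"turn": [0,0,0]},
    {"dp": [-0.06,0,0],"turn": [0,0,0]},
    {"dp": [-0.1,0,0],"turn": [0,0,0]},
    {"dp": [-0.1,0,0],"turn": [0,0,0]},
    {"dp": [-0.1,0,0],"turn": [0,0,0]}
  ],
  "hand": 0.07
}}

```text
time: 34.55
tool_pos: [0.5534, 0.2566, 0.3003]
tool_rot: [-0.219, 1.568, 0.361]
contact_force: [-0.0, -0.5, -1.1]
opening: 0.0703
```

```bash
python3 - <<'E'
from h import *
p,d,i=cam('scene');save(p,'s23.png');save(p[130:270,330:510].repeat(4,0).repeat(4,1),'s23c.png');C=cloud(d,i);np.save('pics/C5.npy',C)
P=C[165:232,298:338].reshape(-1,3);P=P[(P[:,2]>0.150)&(P[:,2]<0.17)];r=cv2.minAreaRect((P[:,:2]*1000).astype(np.float32));print('scanner top',r)
a=np.radians(-4)
go([.4607,-.0042,.30],near([0,0,-1],[np.cos(a),np.sin(a),0]))
Q=C[190:240,325:385].reshape(-1,3);rgb=p[190:240,325:385].reshape(-1,3)
D=Q[:,:2]-RO; s=D@RT;r=D@RN
m=(Q[:,2]>.198)&(Q[:,2]<.24)&(s<-.14)&(s>-.24)&(abs(r)<.06)
L=Q[m];print(m.sum());c=L.mean(0);e,V=np.linalg.eigh(np.cov((L-c).T));n=V[:,0]*np.sign(V[2,0]);print('plate mean',c,'n',n,'tilt',np.degrees(np.arccos(n[2])),'az',np.degrees(np.arctan2(-n[1],-n[0])))
print('s',np.percentile(s[m],[1,50,99]),'r',np.percentile(r[m],[1,50,99]),'z',np.percentile(Q[m,2],[1,99]))
E
```

```text
scanner top ((463.3479919433594, -2.784423828125), (23.49558448791504, 35.14337921142578), 87.3493881225586)
t=34.60 q [ 0.31  0.46  1.14  0.    1.54 -0.27] op 0.0705 F [-0.1  0.3  0.1]
TCP [0.5529 0.2564 0.2989] -> dp [-0.0011, -0.1674, -0.22] turn [37.3, -0.0, -0.0] dist 0.276 ang 37.3
194
plate mean [0.67364947 0.08776725 0.21701419] n [-0.48271395 -0.23516242  0.84361477] tilt 32.47617771950411 az 25.973827071399324
s [-0.23106463 -0.20270378 -0.17581894] r [-0.01693544  0.00289909  0.01596064] z [0.20027029 0.22675602]
```

View pics/s23.png

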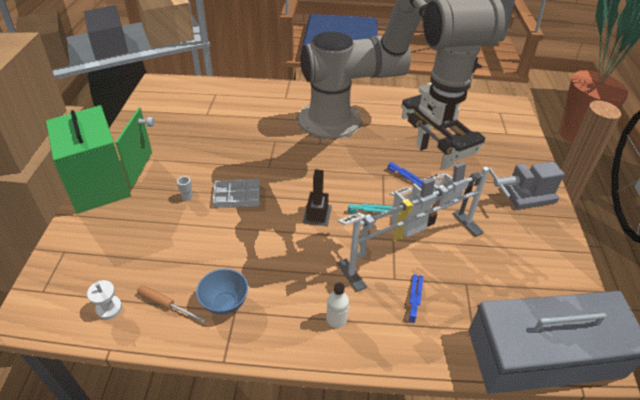

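View pics/s23c.png

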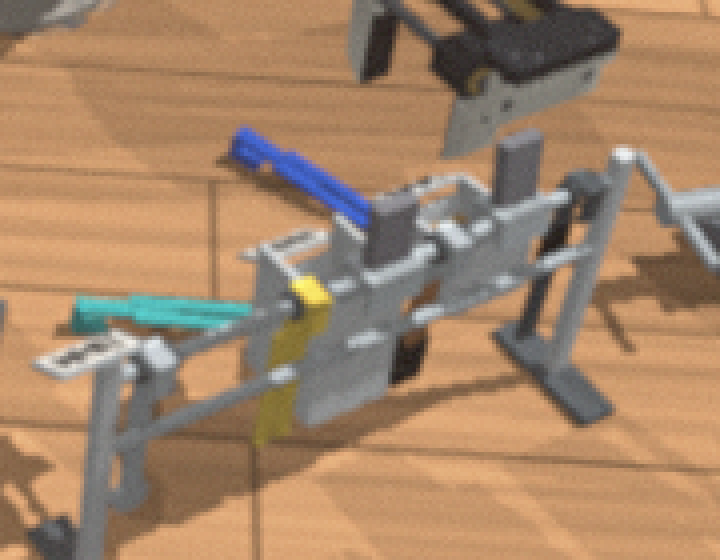

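```bash
python3 - <<'E'
from h import *
a=cv2.imread('pics/s23.png')
cv2.imwrite('pics/lab.png',cv2.resize(a[205:235,330:375],None,fx=16,fy=16,interpolation=cv2.INTER_CUBIC))
C=np.load('pics/C5.npy');i=robot.camera_info('scene')
z=C[205:235,330:375]; D=z[...,:2]-RO; s=D@RT;r=D@RN
m=(z[...,2]>.203)&(z[...,2]<.23)&(abs(s+.2)<.04)&(abs(r)<.022)
# on-plane: residual to plane through label
res=(z[...,2]-.2165)-np.tan(np.pi/6)*r
m2=m&(abs(res)<.006)
print(m2.sum(),'s',s[m2].min(),s[m2].max(),'r',r[m2].min(),r[m2].max(),'med res',np.median(res[m2]))
g=a[205:235,330:375].min(2)
w=m2&(g>150);print(w.sum(),s[w].min(),s[w].max(),r[w].min(),r[w].max())
for ss in(-.024,.024):
  for rr in(-.013,.013):
    print([round(x) for x in proj(i,rp(-.2035+ss,rr,.2165+rr*.577))])
E
```

```text
177 s -0.23183535702277955 -0.17540484586097355 r -0.018596599907325834 0.016216320479198135 med res 0.0011191241935745882
129 -0.22960282821852598 -0.17540484586097355 -0.017957755062810558 0.015947345336228973
[339, 221]
[346, 224]
[358, 213]
[365, 216]
```

View pics/lab.png

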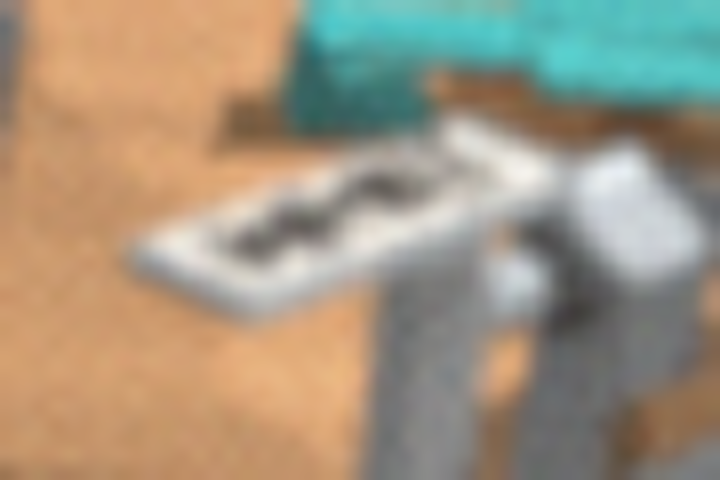

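Call:
{"fn": "move_arm", "kwargs": {
  "deltas": [
    {"dp": [0,-0.166,-0.219],"turn": [37.3,0,0]},
    {"dp": [0,-0.166,-0.219],"turn": [37.3,0,0]},
    {"dp": [0,-0.166,-0.219],"turn": [37.3,0,0]},
    {"dp": [0,-0.166,-0.219],"turn": [37.3,0,0]},
    {"dp": [0,-0.166,-0.219],"turn": [37.3,0,0]},
    {"dp": [0,-0.166,-0.219],"turn": [37.3,0,0]},
    {"dp": [0,-0.166,-0.219],"turn": [37.3,0,0]},
    {"dp": [0,-0.166,-0.219],"turn": [37.3,0,0]},
    {"dp": [0,-0.166,-0.219],"turn": [37.3,0,0]}
  ]
}}

```text
time: 35.5
tool_pos: [0.4611, -0.0016, 0.2987]
tool_rot: [2.465, 1.57, 2.396]
contact_force: [-0.4, 0.2, 0.0]
opening: 0.0698
```

```bash
python3 - <<'E'
from h import *
a=np.radians(-4)
go([.4615,-.0035,.20],near([0,0,-1],[np.cos(a),np.sin(a),0]))
E
```

```text
t=35.50 q [-0.17  0.17  1.55  0.    1.42 -0.1 ] op 0.0698 F [-0.4  0.2  0. ]
TCP [ 0.4611 -0.0016  0.2987] -> dp [0.0987, -0.002, 0.0007] turn [0.0, -0.1, -0.0] dist 0.099 ang 0.1
```

Call:
{"fn": "move_arm", "kwargs": {
  "deltas": [
    {"dp": [0.045,-0.002,0.001],"turn": [0,0,0]},
    {"dp": [0.09,-0.002,0.001],"turn": [0,0,0]},
    {"dp": [0.1,-0.002,0.001],"turn": [0,0,0]},
    {"dp": [0.1,-0.002,0.001],"turn": [0,0,0]}
  ]
}}

```text
time: 35.9
tool_pos: [0.4614, -0.0035, 0.1983]
tool_rot: [2.915, 1.567, 2.846]
contact_force: [0.7, 0.3, 0.3]
opening: 0.07
```

```bash
python3 - <<'E'
from h import *
a=np.radians(-4)
go([.4615,-.0035,.1135],near([0,0,-1],[np.cos(a),np.sin(a),0]))
p,d,i=cam('wrist');save(p,'w24.png')
E
```

```text
t=35.90 q [-0.17  0.26  1.73  0.    1.16 -0.11] op 0.0700 F [0.7 0.3 0.3]
TCP [ 0.4614 -0.0035  0.1983] -> dp [0.0848, -0.0001, 0.0004] turn [0.0, -0.2, -0.0] dist 0.085 ang 0.2
```

View pics/w24.png

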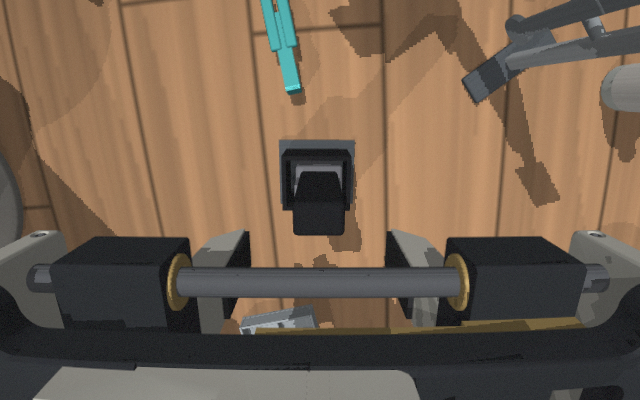

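Scanner handle (319,205) is centred between the fingers; descend and grip, then lift.

Call:
{"fn": "move_arm", "kwargs": {
  "deltas": [
    {"dp": [0.03,0,0],"turn": [0,0,0]},
    {"dp": [0.06,0,0],"turn": [0,0,0]},
    {"dp": [0.085,0,0],"turn": [0,0,0]},
    {"dp": [0.085,0,0],"turn": [0,0,0]},
    {"dp": [0.085,0,0],"turn": [0,0,0]}
  ]
}}

```text
time: 36.45
tool_pos: [0.4635, -0.0045, 0.1162]
tool_rot: [0.01, 1.568, -0.06]
contact_force: [0.3, -0.8, -0.5]
opening: 0.0698
```

Call:
{"fn": "move_arm", "kwargs": {
  "deltas": [
    {"dp": [0,0,0],"turn": [0,0,0]},
    {"dp": [0,0,0],"turn": [0,0,0]},
    {"dp": [0,0,0],"turn": [0,0,0]},
    {"dp": [0,0,0],"turn": [0,0,0]},
    {"dp": [0,0,0],"turn": [0,0,0]},
    {"dp": [0,0,0],"turn": [0,0,0]},
    {"dp": [0,0,0],"turn": [0,0,0]}
  ],
  "hand": 0,
  "squeeze": 25
}}

```text
time: 37.15
tool_pos: [0.462, -0.0045, 0.1145]
tool_rot: [0.395, 1.57, 0.325]
contact_force: [-0.1, -0.6, 3.0]
opening: 0.0335
```

Call:
{"fn": "move_arm", "kwargs": {
  "deltas": [
    {"dp": [-0.03,0,0],"turn": [0,0,0]},
    {"dp": [-0.07,0,0],"turn": [0,0,0]},
    {"dp": [-0.11,0,0],"turn": [0,0,0]},
    {"dp": [-0.15,0,0],"turn": [0,0,0]},
    {"dp": [-0.19,0,0],"turn": [0,0,0]},
    {"dp": [-0.22,0,0],"turn": [0,0,0]},
    {"dp": [-0.22,0,0],"turn": [0,0,0]},
    {"dp": [-0.22,0,0],"turn": [0,0,0]}
  ]
}}

```text
time: 37.95
tool_pos: [0.4617, -0.0045, 0.3338]
tool_rot: [1.836, 1.57, 1.765]
contact_force: [0.5, -0.3, -2.0]
opening: 0.0339
```

```bash
python3 - <<'E'
from h import *
L=rp(-.2035,-.001,.215);nn=np.r_[-.5*RN,np.cos(np.pi/6)]
P,R=scanpose(L,nn,[*RN,0]);print(L,P);go(P,R)
P,R=scanpose(L,nn,[1,0,0]);go(P,R)
p,d,i=cam('scene');save(p[80:250,250:450].repeat(3,0).repeat(3,1),'s25.png')
E
```

```text
[0.67119821 0.08596465 0.215     ] [0.59648229 0.03669214 0.37001855]
t=37.95 q [-0.18  0.16  1.48  0.    1.51 -0.11] op 0.0339 F [ 0.5 -0.3 -2. ]
TCP [ 0.4617 -0.0045  0.3338] -> dp [-0.0362, 0.0506, 0.1316] turn [-36.6, -28.9, 9.8] dist 0.146 ang 47.6
t=37.95 q [-0.18  0.16  1.48  0.    1.51 -0.11] op 0.0339 F [ 0.5 -0.3 -2. ]
TCP [ 0.4617 -0.0045  0.3338] -> dp [-0.0362, 0.0506, 0.1316] turn [-0.2, -23.8, 18.2] dist 0.146 ang 30.0
```

View pics/s25.png

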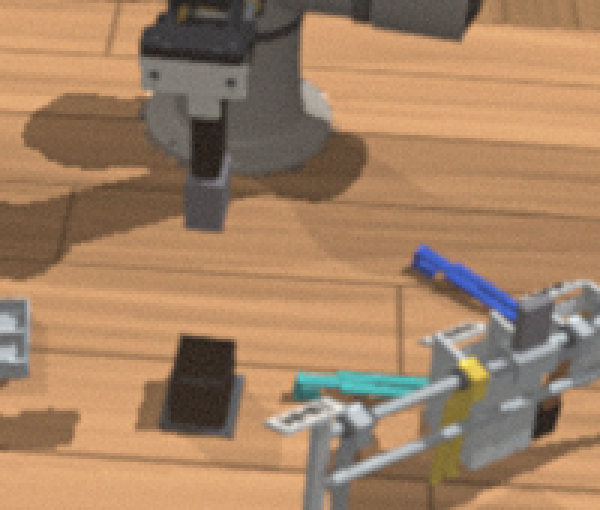

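Call:
{"fn": "move_arm", "kwargs": {
  "deltas": [
    {"dp": [-0.036,0.015,0.03],"turn": [-8,-4,1]},
    {"dp": [-0.036,0.03,0.06],"turn": [-16,-8,3]},
    {"dp": [-0.036,0.04,0.09],"turn": [-22,-13,5]},
    {"dp": [-0.036,0.051,0.132],"turn": [-28,-18,7]},
    {"dp": [-0.036,0.051,0.132],"turn": [-33,-24,9]},
    {"dp": [-0.036,0.051,0.132],"turn": [-36.6,-28.9,9.8]},
    {"dp": [-0.036,0.051,0.132],"turn": [-36.6,-28.9,9.8]},
    {"dp": [-0.036,0.051,0.132],"turn": [-36.6,-28.9,9.8]},
    {"dp": [-0.036,0.051,0.132],"turn": [-36.6,-28.9,9.8]},
    {"dp": [-0.036,0.051,0.132],"turn": [-36.6,-28.9,9.8]}
  ]
}}

```text
time: 39.0
tool_pos: [0.5975, 0.0374, 0.3705]
tool_rot: [0.0, 1.048, 0.584]
contact_force: [0.2, -0.2, -1.3]
opening: 0.0336
```

```bash
sed -i 's/^NOSE=.*/NOSE=.1105/' h.py; python3 - <<'E'
from h import *
L=rp(-.2035,-.001,.215);nn=np.r_[-.5*RN,np.cos(np.pi/6)]
P,R=scanpose(L,nn,[*RN,0]);go(P,R);chk(L,nn)
p,d,i=cam('scene');save(p[80:250,250:450].repeat(3,0).repeat(3,1),'s26.png')
W=pose()[0]+pose()[1].apply([NOSE,0,0]);u,v=proj(i,W);print((u-250)*3,(v-80)*3)
E
```

```text
t=39.00 q [-0.27  0.17  1.48  0.42  1.17 -0.96] op 0.0336 F [ 0.2 -0.2 -1.3]
TCP [0.5975 0.0374 0.3705] -> dp [-0.0017, -0.0001, -0.0013] turn [0.0, -0.0, -0.0] dist 0.002 ang 0.0
ang 0.036627797484600176 window [0.64351066 0.06785876 0.27479106] dist 0.06832151195270067 hit off [0.0008 0.0007 0.0006]
286.6001228319562 327.7512926774432
```

View pics/s26.png

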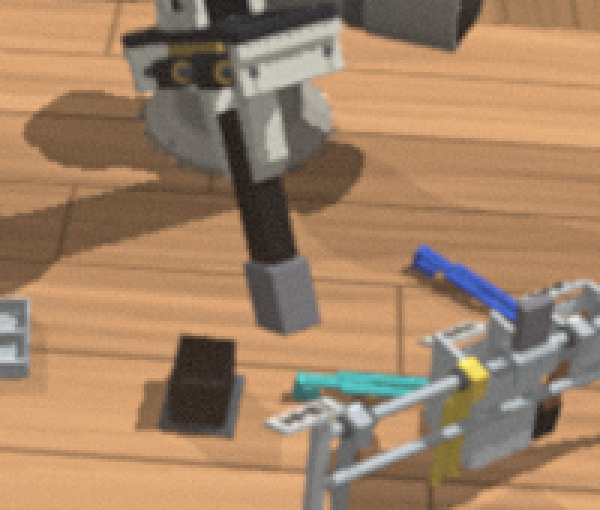

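Nose (285,325) points at the rail label (305,415), 68 mm off, square. Hold.

Call:
{"fn": "move_arm", "kwargs": {
  "deltas": [
    {"dp": [0,0,0],"turn": [0,0,0]},
    {"dp": [0,0,0],"turn": [0,0,0]},
    {"dp": [0,0,0],"turn": [0,0,0]},
    {"dp": [0,0,0],"turn": [0,0,0]},
    {"dp": [0,0,0],"turn": [0,0,0]},
    {"dp": [0,0,0],"turn": [0,0,0]},
    {"dp": [0,0,0],"turn": [0,0,0]},
    {"dp": [0,0,0],"turn": [0,0,0]},
    {"dp": [0,0,0],"turn": [0,0,0]},
    {"dp": [0,0,0],"turn": [0,0,0]}
  ]
}}

```text
time: 40.05
tool_pos: [0.5971, 0.037, 0.3704]
tool_rot: [0.0, 1.047, 0.583]
contact_force: [-0.3, 0.2, -1.3]
opening: 0.0339
```

Call:
{"fn": "move_arm", "kwargs": {
  "deltas": [
    {"dp": [0,0,0],"turn": [0,0,0]},
    {"dp": [0,0,0],"turn": [0,0,0]},
    {"dp": [0,0,0],"turn": [0,0,0]},
    {"dp": [0,0,0],"turn": [0,0,0]},
    {"dp": [0,0,0],"turn": [0,0,0]},
    {"dp": [0,0,0],"turn": [0,0,0]},
    {"dp": [0,0,0],"turn": [0,0,0]},
    {"dp": [0,0,0],"turn": [0,0,0]},
    {"dp": [0,0,0],"turn": [0,0,0]},
    {"dp": [0,0,0],"turn": [0,0,0]}
  ]
}}

```text
time: 41.05
tool_pos: [0.5971, 0.0371, 0.3704]
tool_rot: [-0.0, 1.047, 0.583]
contact_force: [0.0, -0.4, -1.3]
opening: 0.0338
```

Call:
{"fn": "move_arm", "kwargs": {
  "deltas": [
    {"dp": [0,0,0],"turn": [0,0,0]},
    {"dp": [0,0,0],"turn": [0,0,0]},
    {"dp": [0,0,0],"turn": [0,0,0]},
    {"dp": [0,0,0],"turn": [0,0,0]},
    {"dp": [0,0,0],"turn": [0,0,0]},
    {"dp": [0,0,0],"turn": [0,0,0]},
    {"dp": [0,0,0],"turn": [0,0,0]},
    {"dp": [0,0,0],"turn": [0,0,0]},
    {"dp": [0,0,0],"turn": [0,0,0]},
    {"dp": [0,0,0],"turn": [0,0,0]}
  ]
}}

```text
time: 42.05
tool_pos: [0.5971, 0.0371, 0.3704]
tool_rot: [-0.0, 1.047, 0.583]
contact_force: [-0.3, -0.7, -1.6]
opening: 0.034
```

Call:
{"fn": "move_arm", "kwargs": {
  "deltas": [
    {"dp": [0,0,0],"turn": [0,0,0]},
    {"dp": [0,0,0],"turn": [0,0,0]},
    {"dp": [0,0,0],"turn": [0,0,0]},
    {"dp": [0,0,0],"turn": [0,0,0]},
    {"dp": [0,0,0],"turn": [0,0,0]},
    {"dp": [0,0,0],"turn": [0,0,0]},
    {"dp": [0,0,0],"turn": [0,0,0]}
  ]
}}

```text
time: 42.75
tool_pos: [0.5971, 0.037, 0.3704]
tool_rot: [-0.0, 1.047, 0.583]
contact_force: [-0.2, 0.3, -1.2]
opening: 0.0341
```

```bash
python3 - <<'E'
from h import *
a=np.radians(-4)
go([.4612,-.0042,.32],frame([0,0,-1],[np.cos(a),np.sin(a),0]))
E
```

```text
t=42.75 q [-0.27  0.17  1.48  0.42  1.17 -0.96] op 0.0341 F [-0.2  0.3 -1.2]
TCP [0.5971 0.037  0.3704] -> dp [-0.0245, 0.0405, -0.1431] turn [36.6, 28.9, -9.8] dist 0.151 ang 47.6
```

Call:
{"fn": "move_arm", "kwargs": {
  "deltas": [
    {"dp": [-0.024,0.01,-0.036],"turn": [6,5,-1.6]},
    {"dp": [-0.024,0.02,-0.072],"turn": [12,9.6,-3.2]},
    {"dp": [-0.024,0.03,-0.11],"turn": [18,14,-5]},
    {"dp": [-0.024,0.04,-0.143],"turn": [24,19,-6.5]},
    {"dp": [-0.024,0.04,-0.143],"turn": [30,24,-8]},
    {"dp": [-0.024,0.04,-0.143],"turn": [36.6,28.9,-9.8]},
    {"dp": [-0.024,0.04,-0.143],"turn": [36.6,28.9,-9.8]},
    {"dp": [-0.024,0.04,-0.143],"turn": [36.6,28.9,-9.8]},
    {"dp": [-0.024,0.04,-0.143],"turn": [36.6,28.9,-9.8]},
    {"dp": [-0.024,0.04,-0.143],"turn": [36.6,28.9,-9.8]}
  ]
}}

```text
time: 43.75
tool_pos: [0.4613, -0.0045, 0.3199]
tool_rot: [0.391, 1.569, 0.321]
contact_force: [0.2, 0.9, -2.0]
opening: 0.0338
```

```bash
python3 - <<'E'
from h import *
a=np.radians(-4)
go([.4612,-.0042,.18],frame([0,0,-1],[np.cos(a),np.sin(a),0]))
E
```

```text
t=43.75 q [-0.18  0.16  1.51  0.    1.47 -0.11] op 0.0338 F [ 0.2  0.9 -2. ]
TCP [ 0.4613 -0.0045  0.3199] -> dp [0.1399, 0.0002, -0.0004] turn [0.0, 0.1, -0.0] dist 0.140 ang 0.1
```

Call:
{"fn": "move_arm", "kwargs": {
  "deltas": [
    {"dp": [0.04,0,0],"turn": [0,0,0]},
    {"dp": [0.08,0,0],"turn": [0,0,0]},
    {"dp": [0.12,0,0],"turn": [0,0,0]},
    {"dp": [0.14,0,0],"turn": [0,0,0]},
    {"dp": [0.14,0,0],"turn": [0,0,0]},
    {"dp": [0.14,0,0],"turn": [0,0,0]}
  ]
}}

```text
time: 44.35
tool_pos: [0.4622, -0.0046, 0.1806]
tool_rot: [0.186, 1.569, 0.115]
contact_force: [-0.5, 0.9, -0.6]
opening: 0.0339
```

```bash
python3 - <<'E'
from h import *
a=np.radians(-4)
go([.4612,-.0042,.1155],frame([0,0,-1],[np.cos(a),np.sin(a),0]))
p,d,i=cam('scene');save(p[130:250,250:400].repeat(5,0).repeat(5,1),'s27.png')
E
```

```text
t=44.35 q [-0.18  0.27  1.76  0.    1.1  -0.11] op 0.0339 F [-0.5  0.9 -0.6]
TCP [ 0.4622 -0.0046  0.1806] -> dp [0.0651, 0.0003, -0.0011] turn [-0.0, 0.1, -0.0] dist 0.065 ang 0.1
```

View pics/s27.png

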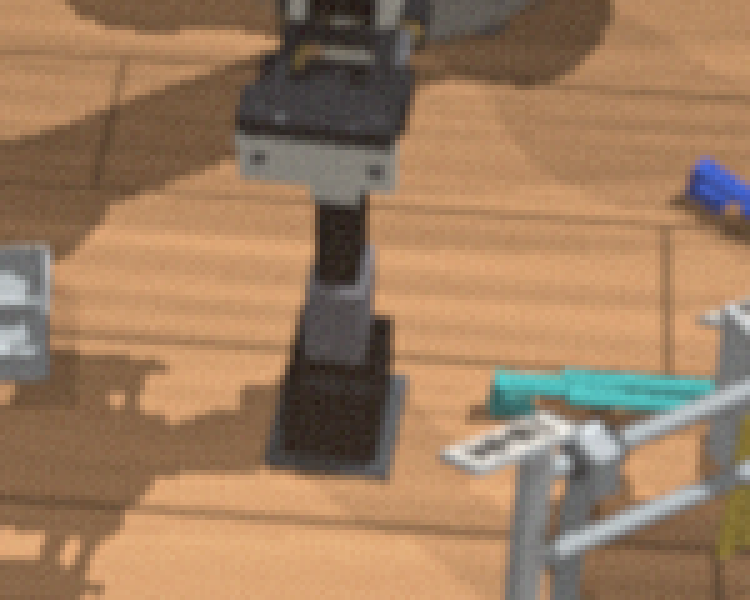

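Call:
{"fn": "move_arm", "kwargs": {
  "deltas": [
    {"dp": [0.02,0,-0.002],"turn": [0,0,0]},
    {"dp": [0.035,0,-0.002],"turn": [0,0,0]},
    {"dp": [0.05,0,-0.002],"turn": [0,0,0]},
    {"dp": [0.06,0,-0.002],"turn": [0,0,0]},
    {"dp": [0.065,0,-0.002],"turn": [0,0,0]},
    {"dp": [0.065,0,-0.002],"turn": [0,0,0]},
    {"dp": [0.065,0,-0.002],"turn": [0,0,0]}
  ]
}}

```text
time: 45.1
tool_pos: [0.4603, -0.0043, 0.1154]
tool_rot: [0.076, 1.569, 0.005]
contact_force: [-1.2, -0.3, -1.3]
opening: 0.0338
```

Call:
{"fn": "move_arm", "kwargs": {
  "deltas": [
    {"dp": [0,0,0],"turn": [0,0,0]},
    {"dp": [0,0,0],"turn": [0,0,0]},
    {"dp": [0,0,0],"turn": [0,0,0]},
    {"dp": [0,0,0],"turn": [0,0,0]}
  ],
  "hand": 0.07
}}

```text
time: 45.5
tool_pos: [0.4599, -0.0042, 0.1149]
tool_rot: [0.301, 1.57, 0.23]
contact_force: [0.7, -0.3, 0.1]
opening: 0.0615
```

Call:
{"fn": "move_arm", "kwargs": {
  "deltas": [
    {"dp": [-0.04,0,0],"turn": [0,0,0]},
    {"dp": [-0.08,0,0],"turn": [0,0,0]},
    {"dp": [-0.12,0,0],"turn": [0,0,0]},
    {"dp": [-0.16,0,0],"turn": [0,0,0]},
    {"dp": [-0.18,0,0],"turn": [0,0,0]},
    {"dp": [-0.18,0,0],"turn": [0,0,0]},
    {"dp": [-0.18,0,0],"turn": [0,0,0]}
  ]
}}

```text
time: 46.2
tool_pos: [0.4595, -0.0042, 0.2943]
tool_rot: [0.907, 1.57, 0.836]
contact_force: [-0.3, 0.7, -0.7]
opening: 0.07
```

```bash
python3 - <<'E'
from h import *
p,d,i=cam('scene');save(p,'s28.png');save(p[140:270,300:500].repeat(4,0).repeat(4,1),'s28c.png');C=cloud(d,i);C0=np.load('pics/C0.npy')
P=C[165:232,298:338].reshape(-1,3);P=P[(P[:,2]>0.150)&(P[:,2]<0.17)];print('scanner top',P.mean(0),cv2.minAreaRect((P[:,:2]*1000).astype(np.float32)))
for nm,b in dict(bowl=(195,250,270,315),tray=(210,262,178,210),sock=(176,194,175,202),lube=(325,350,283,330)).items():
    for c in(C0,C):
        P=c[b[2]:b[3],b[0]:b[1]].reshape(-1,3);P=P[(P[:,2]>.012)&(P[:,2]<.3)];print(nm,np.percentile(P,1,axis=0).round(3),np.percentile(P,99,axis=0).round(3))
print(robot.observe()['time'],robot.observe()['tool_pos'])
E
```

```text
scanner top [ 0.46335513 -0.00300719  0.15441981] ((460.8057861328125, -2.9941606521606445), (23.075584411621094, 37.731689453125), 86.84038543701172)
bowl [ 0.715 -0.254  0.012] [ 0.828 -0.142  0.059]
bowl [ 0.716 -0.254  0.012] [ 0.827 -0.143  0.059]
tray [ 0.356 -0.308  0.012] [ 0.462 -0.171  0.027]
tray [ 0.355 -0.307  0.012] [ 0.461 -0.171  0.026]
sock [ 0.408 -0.401  0.013] [ 0.448 -0.364  0.069]
sock [ 0.408 -0.401  0.012] [ 0.448 -0.364  0.07 ]
lube [0.783 0.046 0.014] [0.817 0.092 0.133]
lube [0.783 0.046 0.013] [0.817 0.092 0.134]
46.25 [ 0.45914007 -0.00413426  0.29352949]
```

View pics/s28.png

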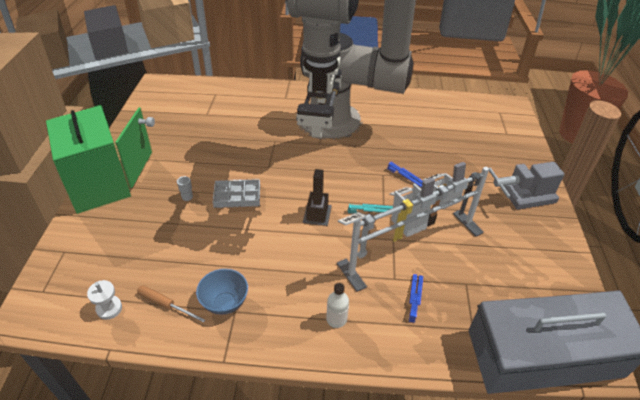

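View pics/s28c.png

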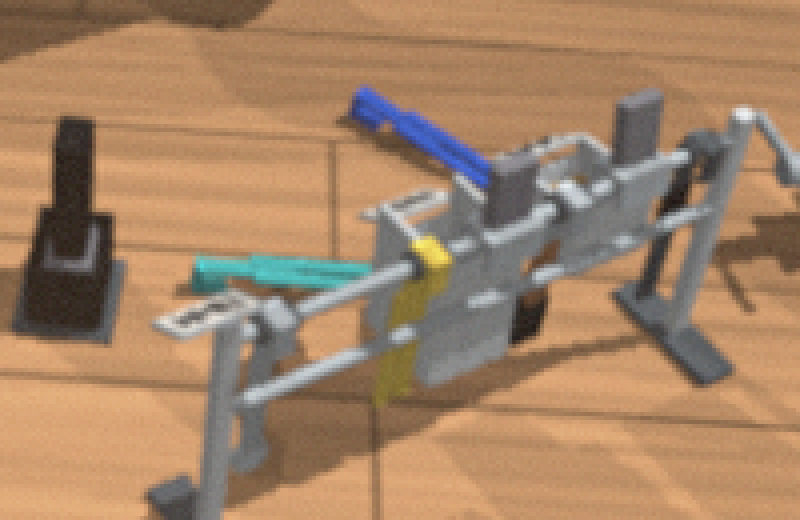

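```bash
python3 -c "
from cell import robot
print(robot.hand_in())"
```

```text
the job is handed in; nothing more can be done
None
```

The job is done and handed in at about 46 s of the 210 s allowed. Only the low and tall bins were on the table; I saw no mid bin.

- **Scans:** I scanned the low bin, then the tall bin. After both were hung I scanned the rail's label. Each was held still for about 3.5 s at 68–70 mm, with the beam within about 0.1° of square and 1–2 mm of the label centre by my own measurements. The interface gives no read signal, so I could not confirm the readings directly.
- **Hanging:** The low bin hangs in the gap at y = +0.106 and the tall bin in the middle gap. The gap at −0.106 is empty. Each bin was lowered onto the bar until I felt contact (about 9–10 N), and the final picture shows both hooks over the bar.
- **Final checks:** The scanner stands in its dock, and all four tools still hang. The bowl, tray, socket and bottle are unmoved within about 1 mm. The gripper is clear of everything.
- **Disagreements:** The scene camera reads heights about 1.5–2 mm high. When I moved above the tall bin's tab I was first 11 mm off sideways, and I corrected this before gripping. I saw no bin knocked aside during the run.

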